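# Transfer the tool holders to the cart rack, pocket for pocket

### The job

Move the four tool holders from the bench rack (black pocket blocks on two aluminium rails) to the grey transfer rack, so that they stand there exactly as they stood in the bench rack: each in the pocket at the same place in the row, the empty place staying empty at the same place. Keep each holder upright on the way, lower it gently into its pocket without dropping it, and leave all four fully seated with their flanges flat on the grey rack and let go.

Things in the scene. Friction and masses are not known exactly. Their poses are not given: they have to be found in the camera images.
- collet: Collet chuck, steel, 0.5-0.7 kg. Origin: on the axis at the underside of the grooved flange (46 mm wide, z 0 to 20); z up. Below: taper, 32 mm wide at z 0, 18 at z -48, then pull stud to z -70. Above, in mm: neck 33 wide to z 42, dark slotted nut 42 wide to z 62, bevel to 67, thin 10 mm cutter in the middle to z 86. Grip the nut at z 54.
- sidelock: End-mill holder, steel, 0.45-0.7 kg. Origin: on the axis at the underside of the grooved flange (46 mm wide, z 0 to 20); z up. Below: taper, 32 mm wide at z 0, 18 at z -48, then pull stud to z -70. Above, in mm: plain bright cylinder 35 wide to z 62 with a screw in its side, thick 18 mm cutter in the middle to z 83. Grip the cylinder at z 48.
- facemill: Face mill, steel, 0.65-0.95 kg. Origin: on the axis at the underside of the grooved flange (46 mm wide, z 0 to 20); z up. Below: taper, 32 mm wide at z 0, 18 at z -48, then pull stud to z -70. Above, in mm: neck 32 wide to z 34, then a wide dark cutter body, 50 wide, to z 66, five inserts round its rim, flat top. Grip the body at z 52.
- drillchuck: Drill chuck, steel, 0.55-0.85 kg. Origin: on the axis at the underside of the grooved flange (46 mm wide, z 0 to 20); z up. Below: taper, 32 mm wide at z 0, 18 at z -48, then pull stud to z -70. Above, in mm: neck 27 wide to z 28, knurled bright sleeve 38 wide to z 58, cone down to 20 wide at z 74, three jaws to z 79. Grip the sleeve at z 46.
- pocket_collet: Pocket block of the bench rack in which the collet chuck stands at the start (fixed: it tells which place in the row it came from). Black plastic, 60 x 68 x 12 mm, 36 mm hole. Origin on the hole's axis at its top face, 85 mm above the table; y along the row, z up.
- pocket_sidelock: Pocket block of the bench rack in which the end-mill holder stands at the start (fixed: it tells which place in the row it came from). Black plastic, 60 x 68 x 12 mm, 36 mm hole. Origin on the hole's axis at its top face, 85 mm above the table; y along the row, z up.
- pocket_facemill: Pocket block of the bench rack in which the face mill stands at the start (fixed: it tells which place in the row it came from). Black plastic, 60 x 68 x 12 mm, 36 mm hole. Origin on the hole's axis at its top face, 85 mm above the table; y along the row, z up.
- pocket_drillchuck: Pocket block of the bench rack in which the drill chuck stands at the start (fixed: it tells which place in the row it came from). Black plastic, 60 x 68 x 12 mm, 36 mm hole. Origin on the hole's axis at its top face, 85 mm above the table; y along the row, z up.
- bench_rack: Rack the holders come from, fixed, 382 x 62 mm: two aluminium rails between end plates, five black pocket blocks, one of them empty. Origin: middle of its foot, on the table; y along the row (robot's left), z up. Five pockets at x 0, y -144, -72, 0, 72, 144 mm, 36 mm holes, top face z 85 mm. Nearer the robot than the other rack or farther; both face the same way within 0.3 rad.
- transfer_rack: Rack to fill, fixed, 376 x 60 mm plus low end handles: grey steel deck, black collars round the holes. Origin: middle of its foot, on the table; y along the row (robot's left), z up. Five pockets at x 0, y -144, -72, 0, 72, 144 mm, 36 mm holes, top face z 85 mm. A holder from bench y goes to the same y here. Seated, its origin is at z 85; the taper centres it from 10 mm off.
There are look-alikes about, which are no part of the job. Leave any yellow look-alike of the drillchuck alone.

How it is judged (in metres and radians):
At the end, for the whole second after the job is handed in: Each of the four holders stands in the transfer-rack pocket that has the same place in the row (same rack y) as the bench-rack pocket it started in: origin within 6 mm of that pocket's axis and within 3 mm of the deck's height, axis within 0.06 rad of vertical, at rest, not touched by the fingers (((y of pocket_collet in the frame of bench_rack between -0.154 and -0.134 m and y of collet in the frame of transfer_rack between -0.15 and -0.138 m) or (y of pocket_collet in the frame of bench_rack between -0.082 and -0.062 m and y of collet in the frame of transfer_rack between -0.078 and -0.066 m) or (y of pocket_collet in the frame of bench_rack between -0.01 and 0.01 m and y of collet in the frame of transfer_rack between -0.006 and 0.006 m) or (y of pocket_collet in the frame of bench_rack between 0.062 and 0.082 m and y of collet in the frame of transfer_rack between 0.066 and 0.078 m) or (y of pocket_collet in the frame of bench_rack between 0.134 and 0.154 m and y of collet in the frame of transfer_rack between 0.138 and 0.15 m)) and x of collet in the frame of transfer_rack between -0.006 and 0.006 m and z of collet in the frame of transfer_rack between 0.082 and 0.088 m and angle between each of collet, sidelock, facemill, drillchuck's own z axis and vertical below 0.06 rad and linear speed of each of collet, sidelock, facemill, drillchuck below 0.02 m/s and angular speed of each of collet, sidelock, facemill, drillchuck below 0.2 rad/s and contact force between each of collet, sidelock, facemill, drillchuck and the fingers below 0.1 N and ((y of pocket_sidelock in the frame of bench_rack between -0.154 and -0.134 m and y of sidelock in the frame of transfer_rack between -0.15 and -0.138 m) or (y of pocket_sidelock in the frame of bench_rack between -0.082 and -0.062 m and y of sidelock in the frame of transfer_rack between -0.078 and -0.066 m) or (y of pocket_sidelock in the frame of bench_rack between -0.01 and 0.01 m and y of sidelock in the frame of transfer_rack between -0.006 and 0.006 m) or (y of pocket_sidelock in the frame of bench_rack between 0.062 and 0.082 m and y of sidelock in the frame of transfer_rack between 0.066 and 0.078 m) or (y of pocket_sidelock in the frame of bench_rack between 0.134 and 0.154 m and y of sidelock in the frame of transfer_rack between 0.138 and 0.15 m)) and x of sidelock in the frame of transfer_rack between -0.006 and 0.006 m and z of sidelock in the frame of transfer_rack between 0.082 and 0.088 m and ((y of pocket_facemill in the frame of bench_rack between -0.154 and -0.134 m and y of facemill in the frame of transfer_rack between -0.15 and -0.138 m) or (y of pocket_facemill in the frame of bench_rack between -0.082 and -0.062 m and y of facemill in the frame of transfer_rack between -0.078 and -0.066 m) or (y of pocket_facemill in the frame of bench_rack between -0.01 and 0.01 m and y of facemill in the frame of transfer_rack between -0.006 and 0.006 m) or (y of pocket_facemill in the frame of bench_rack between 0.062 and 0.082 m and y of facemill in the frame of transfer_rack between 0.066 and 0.078 m) or (y of pocket_facemill in the frame of bench_rack between 0.134 and 0.154 m and y of facemill in the frame of transfer_rack between 0.138 and 0.15 m)) and x of facemill in the frame of transfer_rack between -0.006 and 0.006 m and z of facemill in the frame of transfer_rack between 0.082 and 0.088 m and ((y of pocket_drillchuck in the frame of bench_rack between -0.154 and -0.134 m and y of drillchuck in the frame of transfer_rack between -0.15 and -0.138 m) or (y of pocket_drillchuck in the frame of bench_rack between -0.082 and -0.062 m and y of drillchuck in the frame of transfer_rack between -0.078 and -0.066 m) or (y of pocket_drillchuck in the frame of bench_rack between -0.01 and 0.01 m and y of drillchuck in the frame of transfer_rack between -0.006 and 0.006 m) or (y of pocket_drillchuck in the frame of bench_rack between 0.062 and 0.082 m and y of drillchuck in the frame of transfer_rack between 0.066 and 0.078 m) or (y of pocket_drillchuck in the frame of bench_rack between 0.134 and 0.154 m and y of drillchuck in the frame of transfer_rack between 0.138 and 0.15 m)) and x of drillchuck in the frame of transfer_rack between -0.006 and 0.006 m and z of drillchuck in the frame of transfer_rack between 0.082 and 0.088 m).
It fails at once if a holder is tipped more than 0.6 rad from upright (angle between any of collet, sidelock, facemill, drillchuck's own z axis and vertical above 0.6 rad).
It fails at once if a holder is dropped: it falls faster than 0.5 m/s (about 13 mm of free fall) with no finger touching it ((linear speed of collet above 0.5 m/s and contact force between collet and the fingers below 0.1 N) or (linear speed of sidelock above 0.5 m/s and contact force between sidelock and the fingers below 0.1 N) or (linear speed of facemill above 0.5 m/s and contact force between facemill and the fingers below 0.1 N) or (linear speed of drillchuck above 0.5 m/s and contact force between drillchuck and the fingers below 0.1 N)).
It fails at once if a holder is rammed into the transfer rack (contact force above 100 N) (contact force between any of collet, sidelock, facemill, drillchuck and transfer_rack above 100 N).
It also fails if it takes over 104 s, if anything falls off the work surface, if the arm or the gripper's body presses on something with over 40 N, if the wrist force passes 120 N, or if a joint passes its speed limit or range.

### The arm

A 6-joint arm with a two-finger parallel gripper is mounted at the origin on the work surface. World frame = base frame: x ahead of the robot, y to its left, z up, the work surface at z = 0. Lengths are in mm, angles in rad, forces in N, time in s.
With the tool pointing down it reaches from about 350 to 775 mm from the base axis. Payload 7.3 kg.
Tool frame: the origin (TCP) lies on the centre line of the jaws, within the pads' length; the fingertips stand 22 mm ahead of it and the grasp point (between the pads) lies 3 mm ahead of it; x points along the fingers, z is the direction in which the jaws open and shut, and the axes are right-handed (so a half turn about x gives the same grasp; the last joint's range is limited). The gripper opens to 92 mm and grips with 3 to 60 N. Pads are 19 mm wide; open, the fingers measure 130 mm over their backs; the gripper's body (75 mm by 190 mm) begins 47 mm behind the grasp point.
Start: joints at [1.192, 0.342, 1.524, -0, 1.275, -0.146], TCP at [121.102, 510.859, 248.741] pointing down, gripper open.
Joint ranges: [-2.53, 2.53], [-0.77, 2.02], [0.04, 2.7], [-1, 4.14], [0.28, 2.66], [-3.11, 3.11]. Speed limits (rad/s): [2.57, 2.57, 3.14, 3.14, 3.14, 3.14].

### API

Orientations are given as [roll, pitch, yaw] about the fixed x, y, z axes, in that order (R = Rz(yaw) Ry(pitch) Rx(roll)).
In Python, from plant import readout, imaging, bot gives the robot as it stands.
- The arm moves only by the tool arm_command, never from a script. Its argument "plan" is a list of rows, each an object of numbers: "tx", "ty", "tz": the shift along the tool's x, y, z in cm; "wx", "wy", "wz": the turn, a rotation vector about the tool's x, y, z in rad; "jaw": the opening, from -1 (shut) to 1 (fully open). In form: [{"tx": .., "ty": .., "tz": .., "wx": .., "wy": .., "wz": .., "jaw": ..}, ...]. A call has 1 to 20 rows; each row shifts and turns the commanded pose from where the row before left it, along the tool's axes as they then stand; what a row does not reach is not made up. A row lasts 1/10 s, in which the tool goes at most 50 mm and 8.59 degrees, less where a joint would pass 70% of its speed; a pose out of reach is approached as far as the arm can. A call with a gripper value outside its range is refused whole. The fingers move at their own pace and stop on an object; the grip force is fixed at half the most. Time passes only in rows, so rows that do not move let the fingers close. It gives the time, the measured TCP pose, the force and the opening at its end, in the units of the state.
- readout.get_obs(): the state, without advancing time (a new reading comes with each control period).
- imaging.capture(name): name is "scene" or "top" or "wrist"; returns the picture (384x512x3 uint8, blue, green, red); there is no depth.
- imaging.get_calibration(name): a dict with "fx", "fy", "cx", "cy" (pixels), "position" and "rotation" of the camera in the world; the wrist camera has in their place "mount" (4x4, takes a point from camera to tool coordinates, whose origin is the TCP and whose axes are the tool frame's). Camera axes: x right, y up, looking along -z (the intrinsics and any distortion apply to the point x, -y, -z); pixel columns grow to the right and rows downward; lengths in mm; the calibration is good to about 2 mm. A picture is of the moment at which its call begins: read the wrist's pose just before it. get_calibration takes no time and is no camera call.
- bot.close_job(): hands the job in, once; it reports no verdict.
The state is a dict: "time": time; "joint_positions": joint angles; "dq": joint speeds; "tau": joint torques, N m; "tool_pos": TCP position; "tcp_rot": TCP orientation; "contact_force": force on the tool from outside, world axes, zero at the start; "moment": the same for the moment, N m; "grip_width": finger opening in mm.
Only numpy, scipy, OpenCV 4.12 (cv2) and the standard library are available. Lean on these libraries where they do the work, as an engineer would, in place of code of your own. Each camera call takes 0.05 s, during which the arm holds its last target.

## Working session

There is one attempt and no reset: what is moved stays moved. The work goes in short steps, Python scripts to look and compute and a tool call to move; the robot and the scene stay as the last step left them, time stands still between calls to the robot, and variables do not carry over. Pictures are saved under pics/ and viewed, and the job is handed in when it is done.

Besides the shell and the picture viewer there is one more tool, called after "Emit:" by a JSON object that holds its "op" and its "data". arm_command: Moves the arm, as the interface text tells. Its arguments: {"type":"object","properties":{"plan":{"type":"array"}},"required":["plan"]}

```bash
ls; mkdir -p pics
python3 - <<'E'
from plant import readout, imaging, bot
import cv2,json
for n in ["scene","top","wrist"]:
    im=imaging.capture(n); cv2.imwrite(f"pics/{n}0.png",im); print(n,imaging.get_calibration(n))
print(readout.get_obs())
E
```

```text
pics
scene {'fx': 378.7744874864063, 'fy': 378.7744874864063, 'cx': 258.9199364562039, 'cy': 191.02460861828249, 'position': array([1056.59581168, -528.82125677,  594.8153512 ]), 'rotation': array([0.8892277 , 0.00618409, 0.83529711])}
top {'fx': 381.7488744206163, 'fy': 381.7488744206163, 'cx': 252.93556998130256, 'cy': 202.65759355429356, 'position': array([ 476.5512034 , -101.2227624 ,  790.66353508]), 'rotation': array([ 0.14524519,  0.05121341, -1.56111582])}
wrist {'fx': 319.66643853279595, 'fy': 319.66643853279595, 'cx': 254.47891102137189, 'cy': 189.22440877654805, 'mount': array([[ 2.67542666e-04,  2.60710156e-01, -9.65417082e-01,
        -1.35839244e+02],
       [-3.16308613e-04,  9.65417091e-01,  2.60710071e-01,
         6.97575787e+01],
       [ 9.99999914e-01,  2.35618671e-04,  3.40755130e-04,
         7.53004470e-01],
       [ 0.00000000e+00,  0.00000000e+00,  0.00000000e+00,
         1.00000000e+00]])}
{'time': 0.15, 'joint_positions': array([ 1.19201631e+00,  3.42587625e-01,  1.52476779e+00,  2.54596608e-06,
        1.27540265e+00, -1.45970227e-01]), 'dq': array([-7.77994761e-04, -9.62163480e-04, -4.82946736e-03,  8.14852044e-05,
       -3.62822021e-04, -3.43528085e-04]), 'tau': array([ 1.33091351e-03, -4.31477523e+01, -2.44353855e+01,  7.17742159e-02,
        5.36686694e-02, -6.32330216e-05]), 'tool_pos': array([120.98664243, 510.5946895 , 248.20205079]), 'tcp_rot': array([ 2.99353319,  1.56963091, -1.95166633]), 'contact_force': array([ 1.01876151, -0.62121516,  0.02906919]), 'moment': array([ 0.01338453,  0.01122543, -0.01647321]), 'grip_width': 91.75526842587888}
```

View pics/scene0.png

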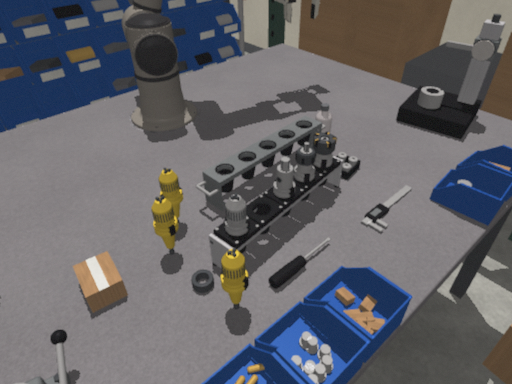

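View pics/top0.png

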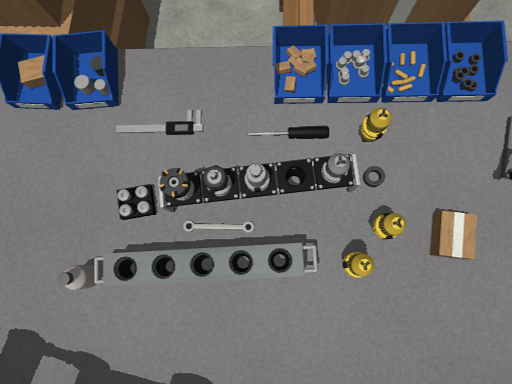

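View pics/wrist0.png

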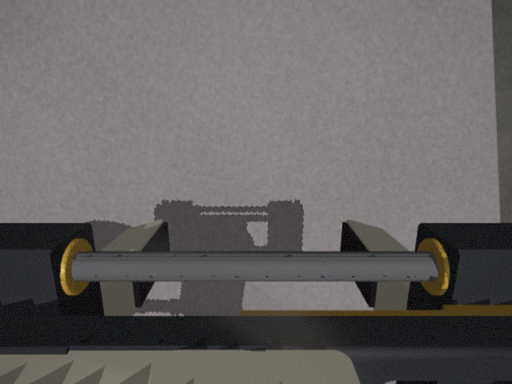

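Run:
```python
import cv2
im=cv2.imread("pics/top0.png")
cv2.imwrite("pics/top0a.png",cv2.resize(im[140:220,140:370],None,fx=3.4,fy=3.4,interpolation=cv2.INTER_CUBIC))
cv2.imwrite("pics/top0b.png",cv2.resize(im[220:300,60:330],None,fx=2.9,fy=2.9,interpolation=cv2.INTER_CUBIC))
im=cv2.imread("pics/scene0.png")
cv2.imwrite("pics/scene0a.png",cv2.resize(im[90:280,190:390],None,fx=3.1,fy=3.1,interpolation=cv2.INTER_CUBIC))
```

```text
(no output)
```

View pics/top0a.png

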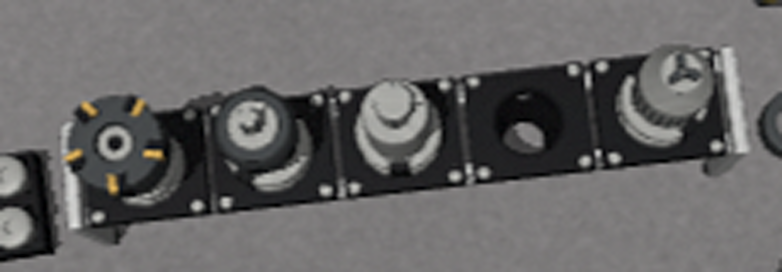

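View pics/top0b.png

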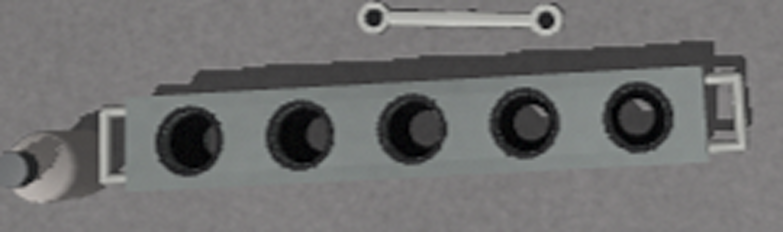

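View pics/scene0a.png

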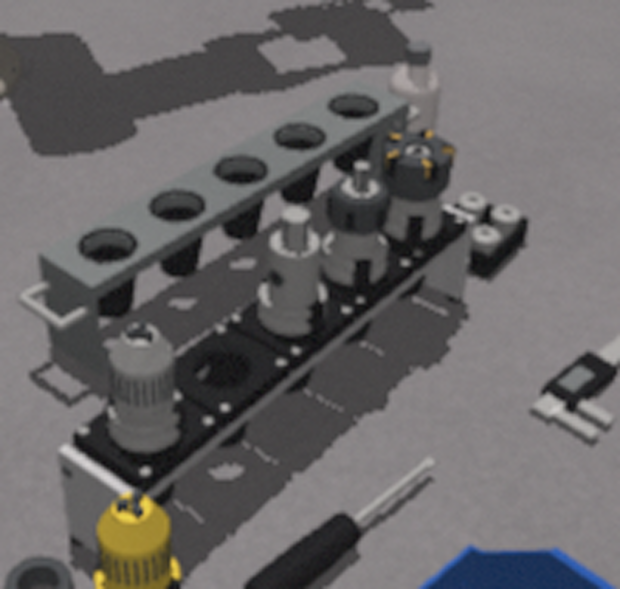

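```bash
cat > h.py <<'E'
import numpy as np, cv2
from scipy.spatial.transform import Rotation as R
from scipy.optimize import least_squares
from plant import readout, imaging, bot
def cam(n,obs=None):
    c=imaging.get_calibration(n)
    if n=="wrist":
        T=c['mount']; Rt=R.from_euler('xyz',obs['tcp_rot']).as_matrix()
        return c,Rt@T[:3,:3],Rt@T[:3,3]+obs['tool_pos']
    return c,R.from_euler('xyz',c['rotation']).as_matrix(),c['position']
def proj(C,P):
    c,Rm,p=C; q=(np.atleast_2d(P)-p)@Rm
    return np.c_[c['cx']+c['fx']*q[:,0]/-q[:,2], c['cy']-c['fy']*q[:,1]/-q[:,2]]
def back(C,uv,z):
    c,Rm,p=C; uv=np.atleast_2d(uv)
    d=np.c_[(uv[:,0]-c['cx'])/c['fx'],-(uv[:,1]-c['cy'])/c['fy'],-np.ones(len(uv))]@Rm.T
    return p+d*((np.atleast_1d(z)-p[2])/d[:,2])[:,None]
YS=np.array([144,72,0,-72,-144.])
def fitrow(xy,ys):
    f=lambda v:(np.c_[v[0]-np.sin(v[2])*ys,v[1]+np.cos(v[2])*ys]-xy).ravel()
    s=least_squares(f,[xy[:,0].mean(),xy[:,1].mean(),0]); return s.x,s.fun.reshape(-1,2)
def row(v): return np.c_[v[0]-np.sin(v[2])*YS,v[1]+np.cos(v[2])*YS]
E
python3 - <<'E'
from h import *
np.set_printoptions(precision=1,suppress=True)
imaging.get_calibration("top")
T=cam("top");S=cam("scene")
b=np.array([(189,140),(300,135),(413,129),(525,123),(638,117)])/2.9+[60,220]
v,r=fitrow(back(T,b,85)[:,:2],YS);print("transfer",v,np.round(v[2],4));print(r);print(row(v))
a=np.array([(116,143),(251,118),(392,100),(686,68)])/3.4+140
z=np.array([66,86,83,79])+85
w,r=fitrow(back(T,a,z)[:,:2],YS[[0,1,2,4]]);print("bench",w,np.round(w[2],4));print(r);print(row(w))
print("scene pred crop", (proj(S,np.c_[row(w)[[0,1,2,4]],z])-[190,90])*3.1)
print("scene pred crop tr", (proj(S,np.c_[row(v),[85]*5])-[190,90])*3.1)
print((proj(T,np.c_[row(w),[85]*5])-140)*3.4)
o=readout.get_obs();print(R.from_euler('xyz',o['tcp_rot']).as_matrix())
E
```

```text
transfer [464.5  28.5   0.1] 0.061
[[-0.2  0.1]
 [ 0.2  0. ]
 [ 0.1  0.6]
 [-0.  -0. ]
 [-0.1 -0.7]]
[[ 455.7  172.3]
 [ 460.1  100.4]
 [ 464.5   28.5]
 [ 468.9  -43.3]
 [ 473.3 -115.2]]
bench [623.1 -73.2   0.1] 0.1218
[[-0.   0.6]
 [ 0.3  1. ]
 [-0.5 -1.4]
 [ 0.3 -0.2]]
[[ 605.6   69.7]
 [ 614.3   -1.7]
 [ 623.1  -73.2]
 [ 631.8 -144.7]
 [ 640.5 -216.1]]
scene pred crop [[412.3 147.9]
 [356.3 164.5]
 [290.7 213.9]
 [135.9 327.5]]
scene pred crop tr [[350.  106.4]
 [295.9 136.8]
 [237.3 169.7]
 [173.5 205.5]
 [104.  244.5]]
[[145.2 166.4]
 [272.7 151. ]
 [401.2 135.5]
 [530.5 119.8]
 [660.7 104.1]]
[[-0.  -1.   0.2]
 [-0.   0.2  1. ]
 [-1.   0.  -0. ]]
```

```bash
cat >> h.py <<'E'
def delta(target,yaw,o=None):
    """remaining: shift in tool axes (cm) and rotvec (tool) to tool-down pose at target with tool z at angle yaw"""
    o=o or readout.get_obs(); Rt=R.from_euler('xyz',o['tcp_rot']).as_matrix()
    z=np.array([np.cos(yaw),np.sin(yaw),0]);x=np.array([0,0,-1.]);G=np.c_[x,np.cross(z,x),z]
    d=np.array(target)-o['tool_pos']
    print("t=%.2f"%o['time'],"pos",o['tool_pos'].round(1),"w",o['grip_width'].round(1),"F",np.round(o['contact_force'],1))
    print("shift cur axes",(Rt.T@d/10).round(2)," goal axes",(G.T@d/10).round(2)," rot",R.from_matrix(Rt.T@G).as_rotvec().round(3))
E
python3 -c "
from h import *
delta([640.5,-216,320],.122)"
```

```text
Traceback (most recent call last):
  File "h.py", line 28, in delta
    print("t=%.2f"%o['time'],"pos",o['tool_pos'].round(1),"w",o['grip_width'].round(1),"F",np.round(o['contact_force'],1))
                                                              ^^^^^^^^^^^^^^^^^^^^^
AttributeError: 'float' object has no attribute 'round'
```

```bash
sed -i "s/o\['grip_width'\].round(1)/round(o['grip_width'],1)/" h.py
python3 -c "
from h import *
delta([640.5,-216,320],.122)"
```

```text
t=0.15 pos [121.  510.6 248.2] w 91.8 F [ 1.  -0.6  0. ]
shift cur axes [ -7.12 -67.31 -58.72]  goal axes [ -7.18 -78.44  42.72]  rot [ 1.216e+00 -1.000e-03  1.000e-03]
```

Emit:
{"op": "arm_command", "data": {"plan": [{"tx": -0.8, "wx": 0.135, "jaw": 1}, {"tx": -0.8, "wx": 0.135, "jaw": 1}, {"tx": -0.8, "wx": 0.135, "jaw": 1}, {"tx": -0.8, "wx": 0.135, "jaw": 1}, {"tx": -0.8, "wx": 0.135, "jaw": 1}, {"tx": -0.8, "wx": 0.135, "jaw": 1}, {"tx": -0.8, "wx": 0.135, "jaw": 1}, {"tx": -0.8, "wx": 0.135, "jaw": 1}, {"tx": -0.8, "wx": 0.135, "jaw": 1}, {"ty": -3.5, "tz": 1.9, "jaw": 1}, {"ty": -3.5, "tz": 1.9, "jaw": 1}, {"ty": -3.5, "tz": 1.9, "jaw": 1}, {"ty": -3.5, "tz": 1.9, "jaw": 1}, {"ty": -3.5, "tz": 1.9, "jaw": 1}, {"ty": -3.5, "tz": 1.9, "jaw": 1}, {"ty": -3.5, "tz": 1.9, "jaw": 1}, {"ty": -3.5, "tz": 1.9, "jaw": 1}, {"ty": -3.5, "tz": 1.9, "jaw": 1}, {"ty": -3.5, "tz": 1.9, "jaw": 1}]}}

```text
invalid input at $.plan[0]: expected keys tx, ty, tz, wx, wy, wz, jaw
```

```bash
python3 -c "
from h import *
delta([640.5,-216,320],.122);print(readout.get_obs()['joint_positions'])"
```

```text
t=0.15 pos [121.  510.6 248.2] w 91.8 F [ 1.  -0.6  0. ]
shift cur axes [ -7.12 -67.31 -58.72]  goal axes [ -7.18 -78.44  42.72]  rot [ 1.216e+00 -1.000e-03  1.000e-03]
[ 1.19201631e+00  3.42587625e-01  1.52476779e+00  2.54596608e-06
  1.27540265e+00 -1.45970227e-01]
```

Emit:
{"op": "arm_command", "data": {"plan": [{"tx": -0.8, "ty": 0, "tz": 0, "wx": 0.135, "wy": 0, "wz": 0, "jaw": 1}, {"tx": -0.8, "ty": 0, "tz": 0, "wx": 0.135, "wy": 0, "wz": 0, "jaw": 1}, {"tx": -0.8, "ty": 0, "tz": 0, "wx": 0.135, "wy": 0, "wz": 0, "jaw": 1}, {"tx": -0.8, "ty": 0, "tz": 0, "wx": 0.135, "wy": 0, "wz": 0, "jaw": 1}, {"tx": -0.8, "ty": 0, "tz": 0, "wx": 0.135, "wy": 0, "wz": 0, "jaw": 1}, {"tx": -0.8, "ty": 0, "tz": 0, "wx": 0.135, "wy": 0, "wz": 0, "jaw": 1}, {"tx": -0.8, "ty": 0, "tz": 0, "wx": 0.135, "wy": 0, "wz": 0, "jaw": 1}, {"tx": -0.8, "ty": 0, "tz": 0, "wx": 0.135, "wy": 0, "wz": 0, "jaw": 1}, {"tx": -0.8, "ty": 0, "tz": 0, "wx": 0.135, "wy": 0, "wz": 0, "jaw": 1}, {"tx": 0, "ty": -3.5, "tz": 1.9, "wx": 0, "wy": 0, "wz": 0, "jaw": 1}, {"tx": 0, "ty": -3.5, "tz": 1.9, "wx": 0, "wy": 0, "wz": 0, "jaw": 1}, {"tx": 0, "ty": -3.5, "tz": 1.9, "wx": 0, "wy": 0, "wz": 0, "jaw": 1}, {"tx": 0, "ty": -3.5, "tz": 1.9, "wx": 0, "wy": 0, "wz": 0, "jaw": 1}, {"tx": 0, "ty": -3.5, "tz": 1.9, "wx": 0, "wy": 0, "wz": 0, "jaw": 1}, {"tx": 0, "ty": -3.5, "tz": 1.9, "wx": 0, "wy": 0, "wz": 0, "jaw": 1}, {"tx": 0, "ty": -3.5, "tz": 1.9, "wx": 0, "wy": 0, "wz": 0, "jaw": 1}, {"tx": 0, "ty": -3.5, "tz": 1.9, "wx": 0, "wy": 0, "wz": 0, "jaw": 1}, {"tx": 0, "ty": -3.5, "tz": 1.9, "wx": 0, "wy": 0, "wz": 0, "jaw": 1}]}}

```text
time: 1.95
tool_pos: [329.9, 217.7, 320.7]
tcp_rot: [1.428, 1.571, 1.551]
contact_force: [-0.3, -0.1, -0.3]
grip_width: 91.8
```

```bash
python3 -c "
from h import *
delta([640.5,-216,320],.122);print(readout.get_obs()['joint_positions'])"
```

```text
t=1.95 pos [329.9 217.7 320.7] w 91.8 F [-0.3 -0.1 -0.3]
shift cur axes [  0.06 -46.86  25.49]  goal axes [  0.07 -46.83  25.55]  rot [ 0.001  0.    -0.   ]
[3.88757291e-01 4.37062861e-02 1.70202199e+00 1.25863358e-04
 1.39581071e+00 2.65561947e-01]
```

Emit:
{"op": "arm_command", "data": {"plan": [{"tx": 0, "ty": -3.9, "tz": 2.13, "wx": 0, "wy": 0, "wz": 0, "jaw": 1}, {"tx": 0, "ty": -3.9, "tz": 2.13, "wx": 0, "wy": 0, "wz": 0, "jaw": 1}, {"tx": 0, "ty": -3.9, "tz": 2.13, "wx": 0, "wy": 0, "wz": 0, "jaw": 1}, {"tx": 0, "ty": -3.9, "tz": 2.13, "wx": 0, "wy": 0, "wz": 0, "jaw": 1}, {"tx": 0, "ty": -3.9, "tz": 2.13, "wx": 0, "wy": 0, "wz": 0, "jaw": 1}, {"tx": 0, "ty": -3.9, "tz": 2.13, "wx": 0, "wy": 0, "wz": 0, "jaw": 1}, {"tx": 0, "ty": -3.9, "tz": 2.13, "wx": 0, "wy": 0, "wz": 0, "jaw": 1}, {"tx": 0, "ty": -3.9, "tz": 2.13, "wx": 0, "wy": 0, "wz": 0, "jaw": 1}, {"tx": 0, "ty": -3.9, "tz": 2.13, "wx": 0, "wy": 0, "wz": 0, "jaw": 1}, {"tx": 0, "ty": -3.9, "tz": 2.13, "wx": 0, "wy": 0, "wz": 0, "jaw": 1}, {"tx": 0, "ty": -3.9, "tz": 2.13, "wx": 0, "wy": 0, "wz": 0, "jaw": 1}, {"tx": 0, "ty": -3.9, "tz": 2.13, "wx": 0, "wy": 0, "wz": 0, "jaw": 1}, {"tx": 0, "ty": 0, "tz": 0, "wx": 0, "wy": 0, "wz": 0, "jaw": 1}]}}

```text
time: 3.25
tool_pos: [641.8, -218.6, 316.5]
tcp_rot: [2.878, 1.567, 2.997]
contact_force: [-0.2, 0.1, -1.4]
grip_width: 91.7
```

```bash
python3 -c "
from h import *
np.set_printoptions(precision=1,suppress=True)
o=readout.get_obs()
delta([640.5,-216,320],.122,o);print(o['joint_positions'])
im=imaging.capture('wrist');cv2.imwrite('pics/w1.png',cv2.resize(im,None,fx=1.5,fy=1.5))
C=cam('wrist',o)
v=np.array([623.1,-73.2,.1218]);print(proj(C,np.c_[row(v)[[0,1,2,4]],[151,171,168,164]])*1.5);print(proj(C,np.c_[row(v),[85]*5])*1.5)
"
```

```text
t=3.25 pos [ 641.8 -218.6  316.5] w 91.7 F [-0.2  0.1 -1.4]
shift cur axes [-0.3  0.3 -0.1]  goal axes [-0.3  0.3 -0.1]  rot [-0. -0. -0.]
[-0.4  0.6  0.9 -0.   1.6 -0.6]
[[ 378.1 -312.3]
 [ 378.5 -160.4]
 [ 379.2    6.5]
 [ 380.4  268.6]]
[[ 379.1 -212.2]
 [ 379.6  -77.6]
 [ 380.1   42. ]
 [ 380.5  149. ]
 [ 380.9  245.3]]
```

View pics/w1.png

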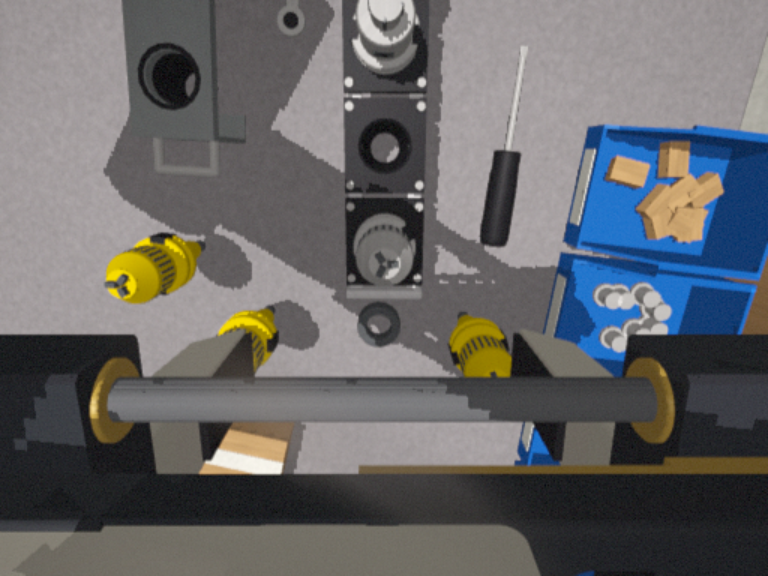

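```bash
cat > fit.py <<'E'
from h import *
np.set_printoptions(precision=2,suppress=True)
o={'tool_pos':np.array([641.8,-218.6,316.5]),'tcp_rot':np.array([2.878,1.567,2.997])}
T=cam("top");S=cam("scene");W=cam("wrist",o)
ZB=[151,171,168,85,164]
# (cam, rack, slot, z, u,v)
ob=[]
for i,p in enumerate([(189,140),(300,135),(413,129),(525,123),(638,117)]): ob.append((0,'t',i,85,*(np.array(p)/2.9+[60,220])))
for i,p in zip([0,1,2,4],[(116,143),(251,118),(392,100),(686,68)]): ob.append((0,'b',i,ZB[i],*(np.array(p)/3.4+140)))
for i,p in enumerate([(353,105),(300,136),(241,170),(178,205),(108,246)]): ob.append((1,'t',i,85,*(np.array(p)/3.1+[190,90])))
for i,p in zip([0,1,2,4],[(418,150),(361,168),(295,213),(140,335)]): ob.append((1,'b',i,ZB[i],*(np.array(p)/3.1+[190,90])))
for r,i,p in [('b',3,(385,147)),('b',4,(384,265)),('t',4,(169,77))]: ob.append((2,r,i,85 if r=='t' else ZB[i],*(np.array(p)/1.5)))
def f(x):
    out=[]
    for c,r,i,z,u,v in ob:
        C=[T,S,W][c]; q=row(x[:3] if r=='t' else x[3:6])[i]
        d=x[6+3*c:9+3*c]
        Cb=(C[0],C[1],C[2]+d)
        out+=list((proj(Cb,[[*q,z]])[0]-[u,v])/0.5)
    return np.array(out+list(x[6:]/2.0))
s=least_squares(f,[464,28,.06,623,-73,.12]+[0]*9)
print(s.x[:3].round(4),s.x[3:6].round(4),s.x[6:])
n=len(ob); res=s.fun[:2*n].reshape(-1,2)*.5
for o_,r in zip(ob,res): print(o_[0],o_[1],o_[2],r)
print(row(s.x[:3]));print(row(s.x[3:6]))
E
python3 fit.py
```

```text
[466.39  29.53   0.06] [625.55 -72.57   0.12] [ 1.98  0.58  1.64 -1.9   0.6  -0.68 -0.08 -1.18  2.09]
0 t 0 [0.09 0.29]
0 t 1 [ 0.02 -0.03]
0 t 2 [-0.4  -0.02]
0 t 3 [-0.13 -0.03]
0 t 4 [ 0.13 -0.06]
0 b 0 [-0.09 -0.16]
0 b 1 [-0.47 -0.3 ]
0 b 2 [0.84 0.24]
0 b 4 [-0.07 -0.14]
1 t 0 [0.1  0.66]
1 t 1 [-0.21  0.51]
1 t 2 [-0.05  0.21]
1 t 3 [-0.26  0.53]
1 t 4 [-0.08 -0.02]
1 b 0 [-0.23 -0.18]
1 b 1 [ 0.1  -0.57]
1 b 2 [0.2  0.92]
1 b 4 [ 0.2  -1.57]
2 b 3 [-0.51 -0.  ]
2 b 4 [0.44 0.32]
2 t 4 [-0.04 -0.26]
[[ 457.35  173.25]
 [ 461.87  101.39]
 [ 466.39   29.53]
 [ 470.92  -42.33]
 [ 475.44 -114.19]]
[[ 608.18   70.38]
 [ 616.87   -1.1 ]
 [ 625.55  -72.57]
 [ 634.24 -144.05]
 [ 642.93 -215.52]]
```

```bash
python3 -c "
from h import *
o=readout.get_obs();delta([642.9,-215.5,134],.121,o)"; tail -12 fit.py >/dev/null; python3 -c "
import fit;print(fit.s.x[2],fit.s.x[5])"|tail -1
```

```text
t=3.30 pos [ 640.9 -216.1  317.5] w 91.9 F [0.4 0.1 0.1]
shift cur axes [18.35  0.    0.27]  goal axes [18.35  0.04  0.2 ]  rot [-0.001 -0.003 -0.002]
0.06283127470046143 0.12095595769126277
```

Emit:
{"op": "arm_command", "data": {"plan": [{"tx": 2.5, "ty": 0, "tz": 0.2, "wx": 0, "wy": 0, "wz": 0, "jaw": 1}, {"tx": 3, "ty": 0, "tz": 0, "wx": 0, "wy": 0, "wz": 0, "jaw": 1}, {"tx": 3, "ty": 0, "tz": 0, "wx": 0, "wy": 0, "wz": 0, "jaw": 1}, {"tx": 2.5, "ty": 0, "tz": 0, "wx": 0, "wy": 0, "wz": 0, "jaw": 1}, {"tx": 2, "ty": 0, "tz": 0, "wx": 0, "wy": 0, "wz": 0, "jaw": 1}, {"tx": 2, "ty": 0, "tz": 0, "wx": 0, "wy": 0, "wz": 0, "jaw": 1}, {"tx": 1, "ty": 0, "tz": 0, "wx": 0, "wy": 0, "wz": 0, "jaw": 1}, {"tx": 0, "ty": 0, "tz": 0, "wx": 0, "wy": 0, "wz": 0, "jaw": 1}]}}

```text
time: 4.1
tool_pos: [641.6, -212.4, 159.7]
tcp_rot: [2.496, 1.568, 2.62]
contact_force: [0.1, 0.4, 0.4]
grip_width: 91.5
```

```bash
python3 -c "
from h import *
o=readout.get_obs();delta([642.9,-215.5,134],.121,o)
im=imaging.capture('wrist');cv2.imwrite('pics/w2.png',cv2.resize(im,None,fx=1.5,fy=1.5))"
```

```text
t=4.10 pos [ 641.6 -212.4  159.7] w 91.5 F [0.1 0.4 0.4]
shift cur axes [ 2.57 -0.32  0.09]  goal axes [ 2.57 -0.32  0.09]  rot [ 0.003 -0.002 -0.002]
```

View pics/w2.png

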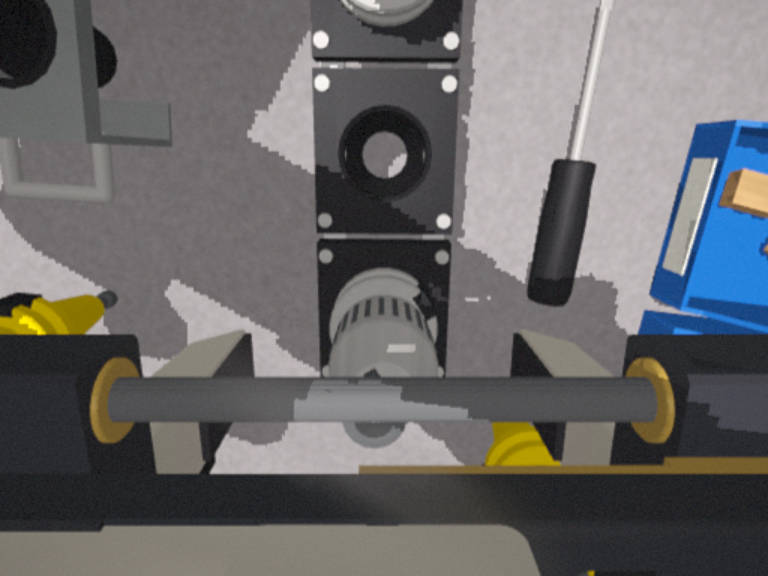

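Emit:
{"op": "arm_command", "data": {"plan": [{"tx": 1.2, "ty": 0, "tz": 0, "wx": 0, "wy": 0, "wz": 0, "jaw": 1}, {"tx": 1.2, "ty": 0, "tz": 0, "wx": 0, "wy": 0, "wz": 0, "jaw": 1}, {"tx": 0, "ty": 0, "tz": 0, "wx": 0, "wy": 0, "wz": 0, "jaw": 1}, {"tx": 0, "ty": 0, "tz": 0, "wx": 0, "wy": 0, "wz": 0, "jaw": 1}]}}

```text
time: 4.55
tool_pos: [642.3, -213.6, 136.2]
tcp_rot: [2.483, 1.57, 2.606]
contact_force: [-0.7, 0.3, 0.5]
grip_width: 91.6
```

```bash
python3 -c "
from h import *
o=readout.get_obs();delta([642.9,-215.5,134],.121,o)"
```

```text
t=4.55 pos [ 642.3 -213.6  136.2] w 91.6 F [-0.7  0.3  0.5]
shift cur axes [ 0.22 -0.2   0.03]  goal axes [ 0.22 -0.2   0.03]  rot [ 0.002 -0.001 -0.001]
```

Emit:
{"op": "arm_command", "data": {"plan": [{"tx": 0.2, "ty": -0.2, "tz": 0, "wx": 0, "wy": 0, "wz": 0, "jaw": 1}, {"tx": 0, "ty": 0, "tz": 0, "wx": 0, "wy": 0, "wz": 0, "jaw": -1}, {"tx": 0, "ty": 0, "tz": 0, "wx": 0, "wy": 0, "wz": 0, "jaw": -1}, {"tx": 0, "ty": 0, "tz": 0, "wx": 0, "wy": 0, "wz": 0, "jaw": -1}, {"tx": 0, "ty": 0, "tz": 0, "wx": 0, "wy": 0, "wz": 0, "jaw": -1}, {"tx": 0, "ty": 0, "tz": 0, "wx": 0, "wy": 0, "wz": 0, "jaw": -1}, {"tx": 0, "ty": 0, "tz": 0, "wx": 0, "wy": 0, "wz": 0, "jaw": -1}, {"tx": 0, "ty": 0, "tz": 0, "wx": 0, "wy": 0, "wz": 0, "jaw": -1}, {"tx": 0, "ty": 0, "tz": 0, "wx": 0, "wy": 0, "wz": 0, "jaw": -1}]}}

```text
time: 5.45
tool_pos: [642.5, -215.6, 134.7]
tcp_rot: [2.834, 1.57, 2.957]
contact_force: [-2.3, -0.4, 0.5]
grip_width: 37.5
```

```bash
python3 -c "
from h import *
o=readout.get_obs();delta([642.9,-215.5,134],.121,o)"
```

```text
t=5.45 pos [ 642.5 -215.6  134.7] w 37.5 F [-2.3 -0.4  0.5]
shift cur axes [0.07 0.01 0.04]  goal axes [0.07 0.01 0.04]  rot [ 0.002 -0.001 -0.   ]
```

Emit:
{"op": "arm_command", "data": {"plan": [{"tx": -0.5, "ty": 0, "tz": 0, "wx": 0, "wy": 0, "wz": 0, "jaw": -1}, {"tx": -1, "ty": 0, "tz": 0, "wx": 0, "wy": 0, "wz": 0, "jaw": -1}, {"tx": -2, "ty": 0, "tz": 0, "wx": 0, "wy": 0, "wz": 0, "jaw": -1}, {"tx": -2, "ty": 0, "tz": 0, "wx": 0, "wy": 0, "wz": 0, "jaw": -1}, {"tx": -2, "ty": 0, "tz": 0, "wx": 0, "wy": 0, "wz": 0, "jaw": -1}, {"tx": -2, "ty": 0, "tz": 0, "wx": 0, "wy": 0, "wz": 0, "jaw": -1}, {"tx": -1, "ty": 0, "tz": 0, "wx": 0, "wy": 0, "wz": 0, "jaw": -1}, {"tx": 0, "ty": 0, "tz": 0, "wx": 0, "wy": 0, "wz": 0, "jaw": -1}, {"tx": 0, "ty": 0.5, "tz": -0.7, "wx": 0, "wy": 0, "wz": 0, "jaw": -1}, {"tx": 0, "ty": 1.3, "tz": -1.7, "wx": 0, "wy": 0, "wz": 0, "jaw": -1}, {"tx": 0, "ty": 2, "tz": -2.6, "wx": 0, "wy": 0, "wz": 0, "jaw": -1}, {"tx": 0, "ty": 2.2, "tz": -2.7, "wx": 0, "wy": 0, "wz": 0, "jaw": -1}, {"tx": 0, "ty": 2.2, "tz": -2.7, "wx": 0, "wy": 0, "wz": 0, "jaw": -1}, {"tx": 0, "ty": 2, "tz": -2.6, "wx": 0, "wy": 0, "wz": 0, "jaw": -1}, {"tx": 0, "ty": 1.3, "tz": -1.7, "wx": 0, "wy": 0, "wz": 0, "jaw": -1}, {"tx": 0, "ty": 0.6, "tz": -0.7, "wx": 0, "wy": 0, "wz": 0, "jaw": -1}, {"tx": 0, "ty": 0, "tz": 0, "wx": 0, "wy": 0, "wz": 0, "jaw": -1}, {"tx": 0, "ty": 0, "tz": 0, "wx": 0, "wy": 0, "wz": 0, "jaw": -1}]}}

```text
time: 7.25
tool_pos: [475.9, -114.9, 239.6]
tcp_rot: [-0.502, 1.57, -0.379]
contact_force: [-0.3, 0.1, -6.2]
grip_width: 37.1
```

```bash
python3 -c "
from h import *
o=readout.get_obs();delta([475.4,-114.2,134.7],.121,o)
im=imaging.capture('wrist');cv2.imwrite('pics/w3.png',cv2.resize(im,None,fx=1.5,fy=1.5))
im=imaging.capture('scene');cv2.imwrite('pics/s3.png',cv2.resize(im[40:300,150:400],None,fx=2.2,fy=2.2))"
```

```text
t=7.25 pos [ 475.9 -114.9  239.6] w 37.1 F [-0.3  0.1 -6.2]
shift cur axes [10.49  0.08 -0.05]  goal axes [10.49  0.08 -0.04]  rot [0.002 0.001 0.   ]
```

View pics/w3.png

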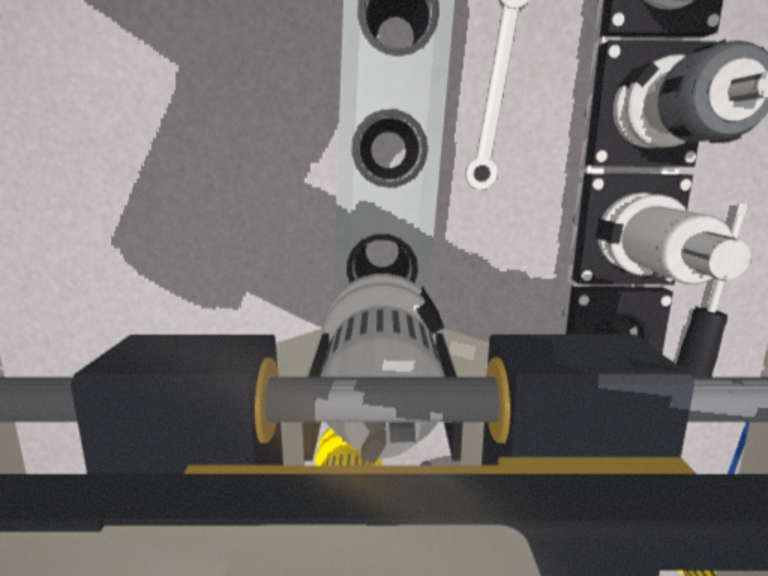

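View pics/s3.png

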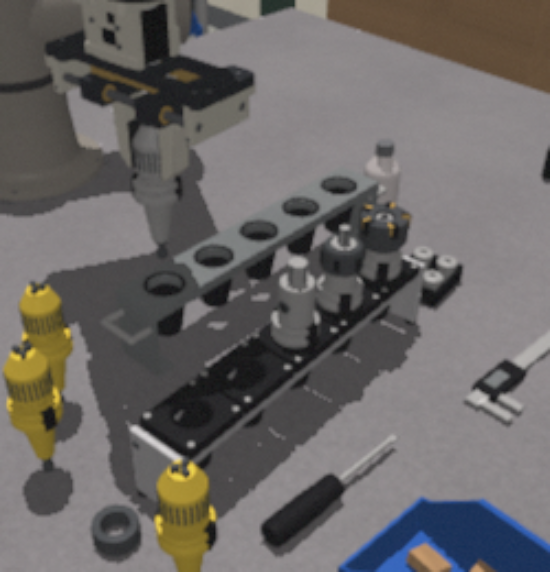

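Emit:
{"op": "arm_command", "data": {"plan": [{"tx": 1, "ty": 0.08, "tz": -0.04, "wx": 0, "wy": 0, "wz": 0, "jaw": -1}, {"tx": 2, "ty": 0, "tz": 0, "wx": 0, "wy": 0, "wz": 0, "jaw": -1}, {"tx": 2, "ty": 0, "tz": 0, "wx": 0, "wy": 0, "wz": 0, "jaw": -1}, {"tx": 2, "ty": 0, "tz": 0, "wx": 0, "wy": 0, "wz": 0, "jaw": -1}, {"tx": 1.2, "ty": 0, "tz": 0, "wx": 0, "wy": 0, "wz": 0, "jaw": -1}, {"tx": 0.8, "ty": 0, "tz": 0, "wx": 0, "wy": 0, "wz": 0, "jaw": -1}, {"tx": 0.5, "ty": 0, "tz": 0, "wx": 0, "wy": 0, "wz": 0, "jaw": -1}, {"tx": 0.3, "ty": 0, "tz": 0, "wx": 0, "wy": 0, "wz": 0, "jaw": -1}, {"tx": 0.3, "ty": 0, "tz": 0, "wx": 0, "wy": 0, "wz": 0, "jaw": -1}, {"tx": 0, "ty": 0, "tz": 0, "wx": 0, "wy": 0, "wz": 0, "jaw": -1}, {"tx": 0, "ty": 0, "tz": 0, "wx": 0, "wy": 0, "wz": 0, "jaw": -1}]}}

```text
time: 8.45
tool_pos: [474.8, -113.8, 139.0]
tcp_rot: [-0.348, 1.57, -0.225]
contact_force: [0.1, -1.2, -5.0]
grip_width: 37.9
```

```bash
python3 -c "
from h import *
o=readout.get_obs();delta([475.4,-114.2,134.7],.121,o)"
```

```text
t=8.45 pos [ 474.8 -113.8  139. ] w 37.9 F [ 0.1 -1.2 -5. ]
shift cur axes [ 0.43 -0.05  0.05]  goal axes [ 0.43 -0.05  0.05]  rot [0.002 0.001 0.   ]
```

Emit:
{"op": "arm_command", "data": {"plan": [{"tx": 0.2, "ty": 0, "tz": 0, "wx": 0, "wy": 0, "wz": 0, "jaw": -1}, {"tx": 0.2, "ty": 0, "tz": 0, "wx": 0, "wy": 0, "wz": 0, "jaw": -1}, {"tx": 0, "ty": 0, "tz": 0, "wx": 0, "wy": 0, "wz": 0, "jaw": -1}]}}

```text
time: 8.75
tool_pos: [474.6, -113.7, 134.7]
tcp_rot: [-0.212, 1.571, -0.089]
contact_force: [-0.9, 0.4, -5.8]
grip_width: 37.6
```

Emit:
{"op": "arm_command", "data": {"plan": [{"tx": 0.1, "ty": 0, "tz": 0, "wx": 0, "wy": 0, "wz": 0, "jaw": -1}, {"tx": 0, "ty": 0, "tz": 0, "wx": 0, "wy": 0, "wz": 0, "jaw": -1}]}}

```text
time: 8.95
tool_pos: [474.7, -113.7, 134.6]
tcp_rot: [-0.542, 1.57, -0.418]
contact_force: [-2.5, 0.4, 3.8]
grip_width: 37.2
```

Emit:
{"op": "arm_command", "data": {"plan": [{"tx": 0, "ty": 0, "tz": 0, "wx": 0, "wy": 0, "wz": 0, "jaw": 1}, {"tx": 0, "ty": 0, "tz": 0, "wx": 0, "wy": 0, "wz": 0, "jaw": 1}, {"tx": 0, "ty": 0, "tz": 0, "wx": 0, "wy": 0, "wz": 0, "jaw": 1}, {"tx": 0, "ty": 0, "tz": 0, "wx": 0, "wy": 0, "wz": 0, "jaw": 1}, {"tx": 0, "ty": 0, "tz": 0, "wx": 0, "wy": 0, "wz": 0, "jaw": 1}, {"tx": 0, "ty": 0, "tz": 0, "wx": 0, "wy": 0, "wz": 0, "jaw": 1}, {"tx": -1, "ty": 0, "tz": 0, "wx": 0, "wy": 0, "wz": 0, "jaw": 1}, {"tx": -3, "ty": 0, "tz": 0, "wx": 0, "wy": 0, "wz": 0, "jaw": 1}, {"tx": -3, "ty": 0, "tz": 0, "wx": 0, "wy": 0, "wz": 0, "jaw": 1}, {"tx": -2, "ty": 0, "tz": 0, "wx": 0, "wy": 0, "wz": 0, "jaw": 1}, {"tx": 0, "ty": 0.4, "tz": 3.1, "wx": 0, "wy": 0, "wz": 0, "jaw": 1}, {"tx": 0, "ty": 0.5, "tz": 3.1, "wx": 0, "wy": 0, "wz": 0, "jaw": 1}, {"tx": 0, "ty": 0.5, "tz": 3.1, "wx": 0, "wy": 0, "wz": 0, "jaw": 1}, {"tx": 0, "ty": 0.4, "tz": 3.1, "wx": 0, "wy": 0, "wz": 0, "jaw": 1}, {"tx": 0, "ty": 0.4, "tz": 3.1, "wx": 0, "wy": 0, "wz": 0, "jaw": 1}, {"tx": 0, "ty": 0, "tz": 0, "wx": 0, "wy": 0, "wz": 0, "jaw": 1}, {"tx": 0, "ty": 0, "tz": 0, "wx": 0, "wy": 0, "wz": 0, "jaw": 1}]}}

```text
time: 10.65
tool_pos: [625.5, -72.6, 223.6]
tcp_rot: [2.926, 1.57, 3.049]
contact_force: [-0.1, 0.2, -0.0]
grip_width: 91.7
```

```bash
python3 -c "
from h import *
o=readout.get_obs();delta([625.6,-72.6,136],.121,o)
im=imaging.capture('wrist');cv2.imwrite('pics/w4.png',cv2.resize(im,None,fx=1.5,fy=1.5))
im=imaging.capture('scene');cv2.imwrite('pics/s4.png',cv2.resize(im[40:300,150:400],None,fx=2.2,fy=2.2))"
```

```text
t=10.65 pos [625.5 -72.6 223.6] w 91.7 F [-0.1  0.2 -0. ]
shift cur axes [ 8.76 -0.    0.01]  goal axes [8.76 0.   0.01]  rot [ 0.003 -0.001 -0.   ]
```

View pics/w4.png

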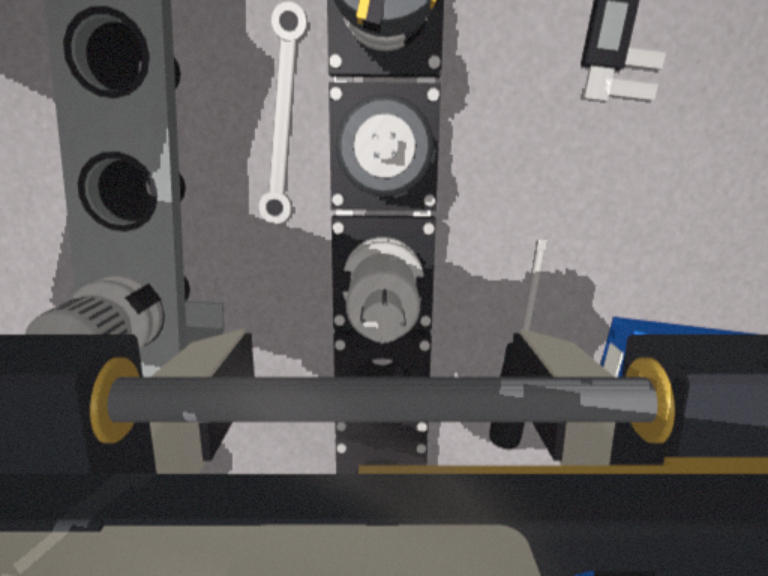

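View pics/s4.png

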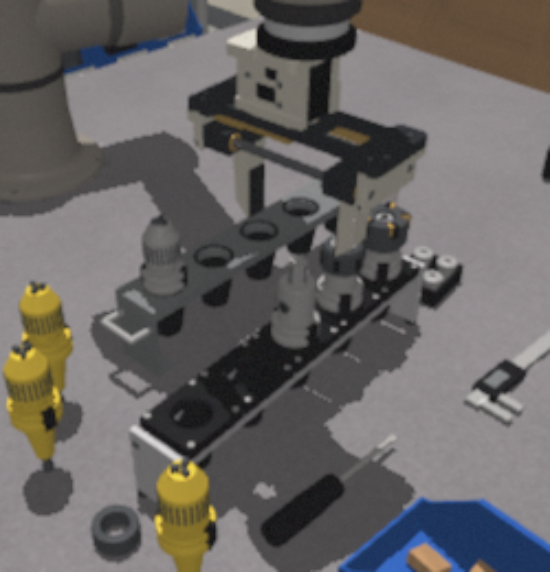

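```bash
python3 -c "
from h import *
o=readout.get_obs();C=cam('wrist',o);print(proj(C,[[625.6,-72.6,168],[616.9,-1.1,171]])*1.5)"
```

```text
[[382.76259037 325.52320943]
 [383.15157058 149.16409519]]
```

Emit:
{"op": "arm_command", "data": {"plan": [{"tx": 1.5, "ty": 0, "tz": 0, "wx": 0, "wy": 0, "wz": 0, "jaw": 1}, {"tx": 2.5, "ty": 0, "tz": 0, "wx": 0, "wy": 0, "wz": 0, "jaw": 1}, {"tx": 2.5, "ty": 0, "tz": 0, "wx": 0, "wy": 0, "wz": 0, "jaw": 1}, {"tx": 1.3, "ty": 0, "tz": 0, "wx": 0, "wy": 0, "wz": 0, "jaw": 1}, {"tx": 0.8, "ty": 0, "tz": 0, "wx": 0, "wy": 0, "wz": 0, "jaw": 1}, {"tx": 0, "ty": 0, "tz": 0, "wx": 0, "wy": 0, "wz": 0, "jaw": 1}, {"tx": 0, "ty": 0, "tz": 0, "wx": 0, "wy": 0, "wz": 0, "jaw": 1}]}}

```text
time: 11.45
tool_pos: [626.2, -73.0, 138.8]
tcp_rot: [-0.311, 1.569, -0.188]
contact_force: [0.3, 0.5, 1.0]
grip_width: 92.1
```

```bash
python3 -c "
from h import *
o=readout.get_obs();delta([625.6,-72.6,136],.121,o)"
```

```text
t=11.45 pos [626.2 -73.  138.8] w 92.1 F [0.3 0.5 1. ]
shift cur axes [ 0.28  0.05 -0.05]  goal axes [ 0.28  0.05 -0.05]  rot [0.002 0.002 0.001]
```

Emit:
{"op": "arm_command", "data": {"plan": [{"tx": 0.2, "ty": 0, "tz": 0, "wx": 0, "wy": 0, "wz": 0, "jaw": 1}, {"tx": 0, "ty": 0, "tz": 0, "wx": 0, "wy": 0, "wz": 0, "jaw": -1}, {"tx": 0, "ty": 0, "tz": 0, "wx": 0, "wy": 0, "wz": 0, "jaw": -1}, {"tx": 0, "ty": 0, "tz": 0, "wx": 0, "wy": 0, "wz": 0, "jaw": -1}, {"tx": 0, "ty": 0, "tz": 0, "wx": 0, "wy": 0, "wz": 0, "jaw": -1}, {"tx": 0, "ty": 0, "tz": 0, "wx": 0, "wy": 0, "wz": 0, "jaw": -1}, {"tx": 0, "ty": 0, "tz": 0, "wx": 0, "wy": 0, "wz": 0, "jaw": -1}, {"tx": 0, "ty": 0, "tz": 0, "wx": 0, "wy": 0, "wz": 0, "jaw": -1}, {"tx": 0, "ty": 0, "tz": 0, "wx": 0, "wy": 0, "wz": 0, "jaw": -1}, {"tx": 0, "ty": 0, "tz": 0, "wx": 0, "wy": 0, "wz": 0, "jaw": -1}]}}

```text
time: 12.45
tool_pos: [625.8, -72.8, 135.7]
tcp_rot: [0.298, 1.571, 0.42]
contact_force: [1.3, -0.3, -0.2]
grip_width: 34.5
```

```bash
python3 -c "
from h import *
o=readout.get_obs();delta([466.4,29.5,236],.121,o)"
```

```text
t=12.45 pos [625.8 -72.8 135.7] w 34.5 F [ 1.3 -0.3 -0.2]
shift cur axes [-10.03  12.11 -14.56]  goal axes [-10.03  12.08 -14.59]  rot [ 0.002  0.    -0.   ]
```

Emit:
{"op": "arm_command", "data": {"plan": [{"tx": -0.5, "ty": 0, "tz": 0, "wx": 0, "wy": 0, "wz": 0, "jaw": -1}, {"tx": -1, "ty": 0, "tz": 0, "wx": 0, "wy": 0, "wz": 0, "jaw": -1}, {"tx": -2, "ty": 0, "tz": 0, "wx": 0, "wy": 0, "wz": 0, "jaw": -1}, {"tx": -2, "ty": 0, "tz": 0, "wx": 0, "wy": 0, "wz": 0, "jaw": -1}, {"tx": -2, "ty": 0, "tz": 0, "wx": 0, "wy": 0, "wz": 0, "jaw": -1}, {"tx": -2, "ty": 0, "tz": 0, "wx": 0, "wy": 0, "wz": 0, "jaw": -1}, {"tx": -0.8, "ty": 0, "tz": 0, "wx": 0, "wy": 0, "wz": 0, "jaw": -1}, {"tx": 0, "ty": 0, "tz": 0, "wx": 0, "wy": 0, "wz": 0, "jaw": -1}, {"tx": 0, "ty": 0.5, "tz": -0.7, "wx": 0, "wy": 0, "wz": 0, "jaw": -1}, {"tx": 0, "ty": 1.3, "tz": -1.6, "wx": 0, "wy": 0, "wz": 0, "jaw": -1}, {"tx": 0, "ty": 2, "tz": -2.4, "wx": 0, "wy": 0, "wz": 0, "jaw": -1}, {"tx": 0, "ty": 2.2, "tz": -2.6, "wx": 0, "wy": 0, "wz": 0, "jaw": -1}, {"tx": 0, "ty": 2.2, "tz": -2.6, "wx": 0, "wy": 0, "wz": 0, "jaw": -1}, {"tx": 0, "ty": 2, "tz": -2.4, "wx": 0, "wy": 0, "wz": 0, "jaw": -1}, {"tx": 0, "ty": 1.3, "tz": -1.6, "wx": 0, "wy": 0, "wz": 0, "jaw": -1}, {"tx": 0, "ty": 0.6, "tz": -0.7, "wx": 0, "wy": 0, "wz": 0, "jaw": -1}, {"tx": 0, "ty": 0, "tz": 0, "wx": 0, "wy": 0, "wz": 0, "jaw": -1}, {"tx": 0, "ty": 0, "tz": 0, "wx": 0, "wy": 0, "wz": 0, "jaw": -1}]}}

```text
time: 14.25
tool_pos: [466.6, 29.0, 238.6]
tcp_rot: [-0.456, 1.57, -0.333]
contact_force: [-0.8, -1.1, -6.6]
grip_width: 34.4
```

```bash
python3 -c "
from h import *
o=readout.get_obs();delta([466.4,29.5,135.7],.121,o)
im=imaging.capture('scene');cv2.imwrite('pics/s5.png',cv2.resize(im[40:300,150:400],None,fx=2.2,fy=2.2))"
```

```text
t=14.25 pos [466.6  29.  238.6] w 34.4 F [-0.8 -1.1 -6.6]
shift cur axes [10.29  0.05 -0.02]  goal axes [ 1.029e+01  5.000e-02 -1.000e-02]  rot [0.002 0.001 0.   ]
```

View pics/s5.png

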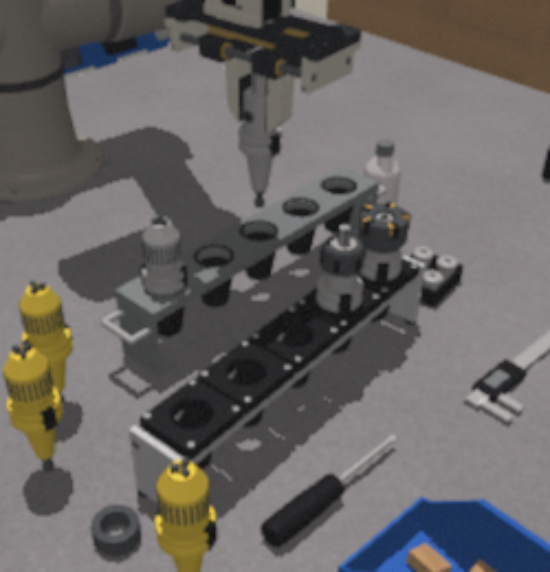

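Emit:
{"op": "arm_command", "data": {"plan": [{"tx": 1, "ty": 0.05, "tz": 0, "wx": 0, "wy": 0, "wz": 0, "jaw": -1}, {"tx": 2, "ty": 0, "tz": 0, "wx": 0, "wy": 0, "wz": 0, "jaw": -1}, {"tx": 2, "ty": 0, "tz": 0, "wx": 0, "wy": 0, "wz": 0, "jaw": -1}, {"tx": 2, "ty": 0, "tz": 0, "wx": 0, "wy": 0, "wz": 0, "jaw": -1}, {"tx": 1.2, "ty": 0, "tz": 0, "wx": 0, "wy": 0, "wz": 0, "jaw": -1}, {"tx": 0.8, "ty": 0, "tz": 0, "wx": 0, "wy": 0, "wz": 0, "jaw": -1}, {"tx": 0.5, "ty": 0, "tz": 0, "wx": 0, "wy": 0, "wz": 0, "jaw": -1}, {"tx": 0.3, "ty": 0, "tz": 0, "wx": 0, "wy": 0, "wz": 0, "jaw": -1}, {"tx": 0.2, "ty": 0, "tz": 0, "wx": 0, "wy": 0, "wz": 0, "jaw": -1}, {"tx": 0, "ty": 0, "tz": 0, "wx": 0, "wy": 0, "wz": 0, "jaw": -1}, {"tx": 0, "ty": 0, "tz": 0, "wx": 0, "wy": 0, "wz": 0, "jaw": -1}]}}

```text
time: 15.4
tool_pos: [466.2, 29.8, 139.1]
tcp_rot: [-0.122, 1.57, 0.001]
contact_force: [0.4, -0.6, -5.8]
grip_width: 34.2
```

Emit:
{"op": "arm_command", "data": {"plan": [{"tx": 0.1, "ty": 0, "tz": 0, "wx": 0, "wy": 0, "wz": 0, "jaw": -1}, {"tx": 0, "ty": 0, "tz": 0, "wx": 0, "wy": 0, "wz": 0, "jaw": -1}]}}

```text
time: 15.6
tool_pos: [466.0, 29.9, 137.8]
tcp_rot: [0.037, 1.57, 0.16]
contact_force: [0.2, -0.5, -7.0]
grip_width: 34.7
```

Emit:
{"op": "arm_command", "data": {"plan": [{"tx": 0.1, "ty": 0, "tz": 0, "wx": 0, "wy": 0, "wz": 0, "jaw": -1}, {"tx": 0.1, "ty": 0, "tz": 0, "wx": 0, "wy": 0, "wz": 0, "jaw": -1}, {"tx": 0, "ty": 0, "tz": 0, "wx": 0, "wy": 0, "wz": 0, "jaw": -1}]}}

```text
time: 15.9
tool_pos: [465.9, 29.8, 135.7]
tcp_rot: [1.148, 1.571, 1.271]
contact_force: [-0.2, 0.1, -6.7]
grip_width: 34.5
```

Emit:
{"op": "arm_command", "data": {"plan": [{"tx": 0.1, "ty": 0, "tz": 0, "wx": 0, "wy": 0, "wz": 0, "jaw": -1}, {"tx": 0, "ty": 0, "tz": 0, "wx": 0, "wy": 0, "wz": 0, "jaw": -1}]}}

```text
time: 16.1
tool_pos: [466.0, 29.8, 135.6]
tcp_rot: [-0.203, 1.57, -0.08]
contact_force: [-2.8, -0.4, 4.3]
grip_width: 34.5
```

Emit:
{"op": "arm_command", "data": {"plan": [{"tx": 0, "ty": 0, "tz": 0, "wx": 0, "wy": 0, "wz": 0, "jaw": 1}, {"tx": 0, "ty": 0, "tz": 0, "wx": 0, "wy": 0, "wz": 0, "jaw": 1}, {"tx": 0, "ty": 0, "tz": 0, "wx": 0, "wy": 0, "wz": 0, "jaw": 1}, {"tx": 0, "ty": 0, "tz": 0, "wx": 0, "wy": 0, "wz": 0, "jaw": 1}, {"tx": 0, "ty": 0, "tz": 0, "wx": 0, "wy": 0, "wz": 0, "jaw": 1}, {"tx": 0, "ty": 0, "tz": 0, "wx": 0, "wy": 0, "wz": 0, "jaw": 1}, {"tx": -1, "ty": 0, "tz": 0, "wx": 0, "wy": 0, "wz": 0, "jaw": 1}, {"tx": -3, "ty": 0, "tz": 0, "wx": 0, "wy": 0, "wz": 0, "jaw": 1}, {"tx": -3, "ty": 0, "tz": 0, "wx": 0, "wy": 0, "wz": 0, "jaw": 1}, {"tx": -2, "ty": 0, "tz": 0, "wx": 0, "wy": 0, "wz": 0, "jaw": 1}, {"tx": 0, "ty": -1, "tz": 2.9, "wx": 0, "wy": 0, "wz": 0, "jaw": 1}, {"tx": 0, "ty": -1, "tz": 2.9, "wx": 0, "wy": 0, "wz": 0, "jaw": 1}, {"tx": 0, "ty": -1, "tz": 2.9, "wx": 0, "wy": 0, "wz": 0, "jaw": 1}, {"tx": 0, "ty": -1, "tz": 2.9, "wx": 0, "wy": 0, "wz": 0, "jaw": 1}, {"tx": 0, "ty": -0.9, "tz": 3, "wx": 0, "wy": 0, "wz": 0, "jaw": 1}, {"tx": 0, "ty": 0, "tz": 0, "wx": 0, "wy": 0, "wz": 0, "jaw": 1}, {"tx": 0, "ty": 0, "tz": 0, "wx": 0, "wy": 0, "wz": 0, "jaw": 1}]}}

```text
time: 17.8
tool_pos: [616.6, -0.9, 224.5]
tcp_rot: [2.752, 1.57, 2.875]
contact_force: [-0.4, 1.3, -1.0]
grip_width: 91.4
```

```bash
python3 -c "
from h import *
o=readout.get_obs();delta([616.9,-1.1,142],.121,o)
im=imaging.capture('wrist');cv2.imwrite('pics/w6.png',cv2.resize(im,None,fx=1.5,fy=1.5))
C=cam('wrist',o);print(proj(C,[[616.9,-1.1,171],[608.2,70.4,151]])*1.5)
im=imaging.capture('scene');cv2.imwrite('pics/s6.png',cv2.resize(im[40:300,150:400],None,fx=2.2,fy=2.2))"
```

```text
t=17.80 pos [616.6  -0.9 224.5] w 91.4 F [-0.4  1.3 -1. ]
shift cur axes [ 8.25 -0.03  0.04]  goal axes [ 8.25 -0.02  0.03]  rot [ 0.002 -0.001 -0.   ]
[[381.74271022 328.97402791]
 [381.98372373 151.26161139]]
```

View pics/w6.png

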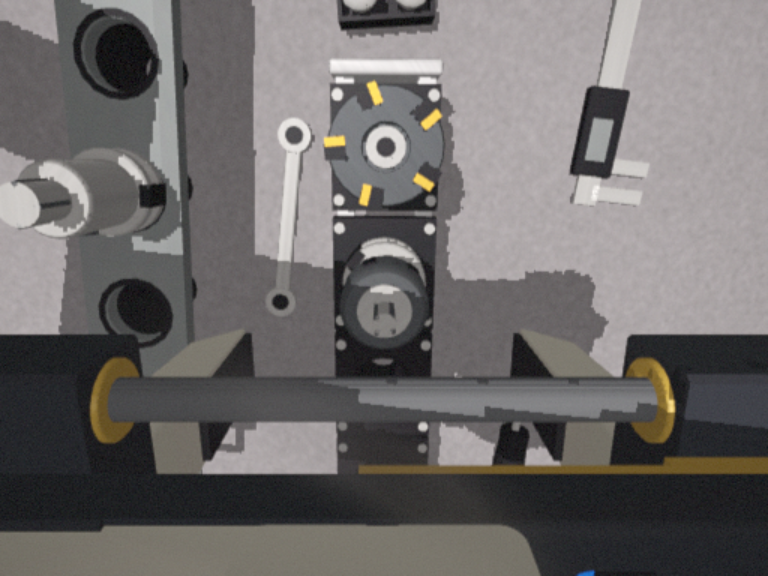

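View pics/s6.png

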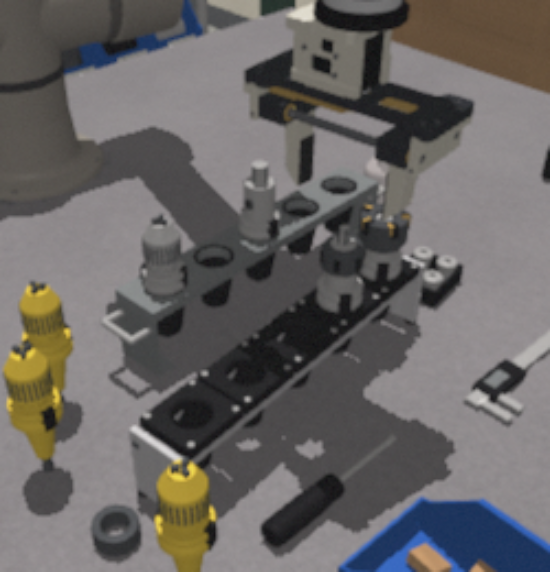

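Emit:
{"op": "arm_command", "data": {"plan": [{"tx": 1.5, "ty": 0, "tz": 0.03, "wx": 0, "wy": 0, "wz": 0, "jaw": 1}, {"tx": 2.5, "ty": 0, "tz": 0, "wx": 0, "wy": 0, "wz": 0, "jaw": 1}, {"tx": 2.2, "ty": 0, "tz": 0, "wx": 0, "wy": 0, "wz": 0, "jaw": 1}, {"tx": 1.3, "ty": 0, "tz": 0, "wx": 0, "wy": 0, "wz": 0, "jaw": 1}, {"tx": 0.8, "ty": 0, "tz": 0, "wx": 0, "wy": 0, "wz": 0, "jaw": 1}, {"tx": 0, "ty": 0, "tz": 0, "wx": 0, "wy": 0, "wz": 0, "jaw": 1}, {"tx": 0, "ty": 0, "tz": 0, "wx": 0, "wy": 0, "wz": 0, "jaw": 1}, {"tx": 0, "ty": 0, "tz": 0, "wx": 0, "wy": 0, "wz": 0, "jaw": 1}]}}

```text
time: 18.7
tool_pos: [617.7, -0.9, 142.9]
tcp_rot: [-0.218, 1.569, -0.095]
contact_force: [0.2, 0.4, 0.8]
grip_width: 91.7
```

Emit:
{"op": "arm_command", "data": {"plan": [{"tx": 0.05, "ty": 0, "tz": -0.05, "wx": 0, "wy": 0, "wz": 0, "jaw": -1}, {"tx": 0, "ty": 0, "tz": 0, "wx": 0, "wy": 0, "wz": 0, "jaw": -1}, {"tx": 0, "ty": 0, "tz": 0, "wx": 0, "wy": 0, "wz": 0, "jaw": -1}, {"tx": 0, "ty": 0, "tz": 0, "wx": 0, "wy": 0, "wz": 0, "jaw": -1}, {"tx": 0, "ty": 0, "tz": 0, "wx": 0, "wy": 0, "wz": 0, "jaw": -1}, {"tx": 0, "ty": 0, "tz": 0, "wx": 0, "wy": 0, "wz": 0, "jaw": -1}, {"tx": 0, "ty": 0, "tz": 0, "wx": 0, "wy": 0, "wz": 0, "jaw": -1}, {"tx": 0, "ty": 0, "tz": 0, "wx": 0, "wy": 0, "wz": 0, "jaw": -1}, {"tx": 0, "ty": 0, "tz": 0, "wx": 0, "wy": 0, "wz": 0, "jaw": -1}]}}

```text
time: 19.6
tool_pos: [617.0, -0.9, 141.3]
tcp_rot: [-0.01, 1.57, 0.113]
contact_force: [3.1, 0.6, -1.0]
grip_width: 41.5
```

```bash
python3 -c "
from h import *
o=readout.get_obs();delta([461.9,101.4,243],.121,o)"
```

```text
t=19.60 pos [617.   -0.9 141.3] w 41.5 F [ 3.1  0.6 -1. ]
shift cur axes [-10.18  12.05 -14.13]  goal axes [-10.17  12.03 -14.16]  rot [0.002 0.001 0.   ]
```

Emit:
{"op": "arm_command", "data": {"plan": [{"tx": -0.5, "ty": 0, "tz": 0, "wx": 0, "wy": 0, "wz": 0, "jaw": -1}, {"tx": -1, "ty": 0, "tz": 0, "wx": 0, "wy": 0, "wz": 0, "jaw": -1}, {"tx": -2, "ty": 0, "tz": 0, "wx": 0, "wy": 0, "wz": 0, "jaw": -1}, {"tx": -2, "ty": 0, "tz": 0, "wx": 0, "wy": 0, "wz": 0, "jaw": -1}, {"tx": -2, "ty": 0, "tz": 0, "wx": 0, "wy": 0, "wz": 0, "jaw": -1}, {"tx": -2, "ty": 0, "tz": 0, "wx": 0, "wy": 0, "wz": 0, "jaw": -1}, {"tx": -0.8, "ty": 0, "tz": 0, "wx": 0, "wy": 0, "wz": 0, "jaw": -1}, {"tx": 0, "ty": 0, "tz": 0, "wx": 0, "wy": 0, "wz": 0, "jaw": -1}, {"tx": 0, "ty": 0.5, "tz": -0.7, "wx": 0, "wy": 0, "wz": 0, "jaw": -1}, {"tx": 0, "ty": 1.3, "tz": -1.5, "wx": 0, "wy": 0, "wz": 0, "jaw": -1}, {"tx": 0, "ty": 2, "tz": -2.4, "wx": 0, "wy": 0, "wz": 0, "jaw": -1}, {"tx": 0, "ty": 2.2, "tz": -2.5, "wx": 0, "wy": 0, "wz": 0, "jaw": -1}, {"tx": 0, "ty": 2.2, "tz": -2.5, "wx": 0, "wy": 0, "wz": 0, "jaw": -1}, {"tx": 0, "ty": 2, "tz": -2.3, "wx": 0, "wy": 0, "wz": 0, "jaw": -1}, {"tx": 0, "ty": 1.3, "tz": -1.5, "wx": 0, "wy": 0, "wz": 0, "jaw": -1}, {"tx": 0, "ty": 0.5, "tz": -0.7, "wx": 0, "wy": 0, "wz": 0, "jaw": -1}, {"tx": 0, "ty": 0, "tz": 0, "wx": 0, "wy": 0, "wz": 0, "jaw": -1}, {"tx": 0, "ty": 0, "tz": 0, "wx": 0, "wy": 0, "wz": 0, "jaw": -1}]}}

```text
time: 21.4
tool_pos: [462.5, 100.5, 244.0]
tcp_rot: [-0.593, 1.57, -0.47]
contact_force: [-0.5, -0.0, -6.9]
grip_width: 41.6
```

```bash
python3 -c "
from h import *
o=readout.get_obs();delta([461.9,101.4,141.3],.121,o)
im=imaging.capture('scene');cv2.imwrite('pics/s7.png',cv2.resize(im[40:300,150:400],None,fx=2.2,fy=2.2))"
```

```text
t=21.40 pos [462.5 100.5 244. ] w 41.6 F [-0.5 -0.  -6.9]
shift cur axes [10.27  0.1  -0.05]  goal axes [10.27  0.09 -0.05]  rot [0.002 0.    0.   ]
```

View pics/s7.png

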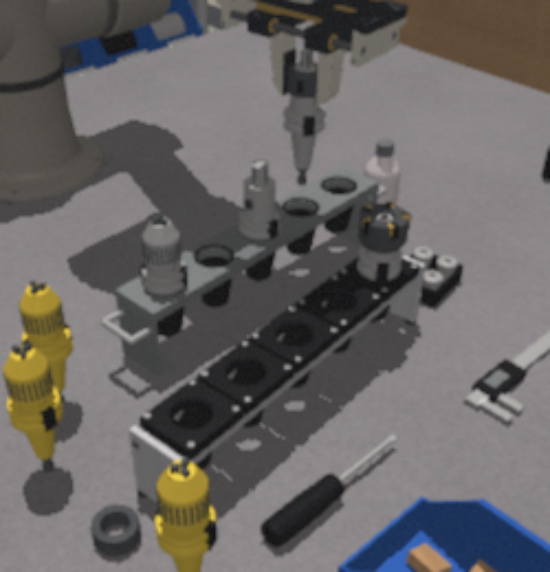

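Emit:
{"op": "arm_command", "data": {"plan": [{"tx": 1, "ty": 0.08, "tz": -0.05, "wx": 0, "wy": 0, "wz": 0, "jaw": -1}, {"tx": 2, "ty": 0, "tz": 0, "wx": 0, "wy": 0, "wz": 0, "jaw": -1}, {"tx": 2, "ty": 0, "tz": 0, "wx": 0, "wy": 0, "wz": 0, "jaw": -1}, {"tx": 2, "ty": 0, "tz": 0, "wx": 0, "wy": 0, "wz": 0, "jaw": -1}, {"tx": 1.2, "ty": 0, "tz": 0, "wx": 0, "wy": 0, "wz": 0, "jaw": -1}, {"tx": 0.8, "ty": 0, "tz": 0, "wx": 0, "wy": 0, "wz": 0, "jaw": -1}, {"tx": 0.5, "ty": 0, "tz": 0, "wx": 0, "wy": 0, "wz": 0, "jaw": -1}, {"tx": 0.3, "ty": 0, "tz": 0, "wx": 0, "wy": 0, "wz": 0, "jaw": -1}, {"tx": 0.2, "ty": 0, "tz": 0, "wx": 0, "wy": 0, "wz": 0, "jaw": -1}, {"tx": 0.1, "ty": 0, "tz": 0, "wx": 0, "wy": 0, "wz": 0, "jaw": -1}, {"tx": 0, "ty": 0, "tz": 0, "wx": 0, "wy": 0, "wz": 0, "jaw": -1}, {"tx": 0, "ty": 0, "tz": 0, "wx": 0, "wy": 0, "wz": 0, "jaw": -1}]}}

```text
time: 22.65
tool_pos: [461.6, 101.7, 143.6]
tcp_rot: [0.032, 1.57, 0.155]
contact_force: [0.4, 0.8, -6.4]
grip_width: 41.5
```

Emit:
{"op": "arm_command", "data": {"plan": [{"tx": 0.1, "ty": 0, "tz": 0, "wx": 0, "wy": 0, "wz": 0, "jaw": -1}, {"tx": 0.05, "ty": 0, "tz": 0, "wx": 0, "wy": 0, "wz": 0, "jaw": -1}, {"tx": 0, "ty": 0, "tz": 0, "wx": 0, "wy": 0, "wz": 0, "jaw": -1}]}}

```text
time: 22.95
tool_pos: [461.3, 101.6, 141.7]
tcp_rot: [1.446, 1.571, 1.569]
contact_force: [0.7, -0.7, -7.6]
grip_width: 41.3
```

Emit:
{"op": "arm_command", "data": {"plan": [{"tx": 0.1, "ty": 0, "tz": 0, "wx": 0, "wy": 0, "wz": 0, "jaw": -1}, {"tx": 0, "ty": 0, "tz": 0, "wx": 0, "wy": 0, "wz": 0, "jaw": -1}]}}

```text
time: 23.15
tool_pos: [461.5, 101.7, 141.2]
tcp_rot: [0.097, 1.57, 0.22]
contact_force: [-1.5, -1.1, 0.2]
grip_width: 41.3
```

Emit:
{"op": "arm_command", "data": {"plan": [{"tx": 0.03, "ty": 0, "tz": 0, "wx": 0, "wy": 0, "wz": 0, "jaw": -1}, {"tx": 0, "ty": 0, "tz": 0, "wx": 0, "wy": 0, "wz": 0, "jaw": 1}, {"tx": 0, "ty": 0, "tz": 0, "wx": 0, "wy": 0, "wz": 0, "jaw": 1}, {"tx": 0, "ty": 0, "tz": 0, "wx": 0, "wy": 0, "wz": 0, "jaw": 1}, {"tx": 0, "ty": 0, "tz": 0, "wx": 0, "wy": 0, "wz": 0, "jaw": 1}, {"tx": 0, "ty": 0, "tz": 0, "wx": 0, "wy": 0, "wz": 0, "jaw": 1}, {"tx": 0, "ty": 0, "tz": 0, "wx": 0, "wy": 0, "wz": 0, "jaw": 1}, {"tx": -1, "ty": 0, "tz": 0, "wx": 0, "wy": 0, "wz": 0, "jaw": 1}, {"tx": -3, "ty": 0, "tz": 0, "wx": 0, "wy": 0, "wz": 0, "jaw": 1}, {"tx": -3, "ty": 0, "tz": 0, "wx": 0, "wy": 0, "wz": 0, "jaw": 1}, {"tx": -1, "ty": 0, "tz": 0, "wx": 0, "wy": 0, "wz": 0, "jaw": 1}, {"tx": 0, "ty": -1, "tz": 2.8, "wx": 0, "wy": 0, "wz": 0, "jaw": 1}, {"tx": 0, "ty": -1, "tz": 2.8, "wx": 0, "wy": 0, "wz": 0, "jaw": 1}, {"tx": 0, "ty": -1, "tz": 2.8, "wx": 0, "wy": 0, "wz": 0, "jaw": 1}, {"tx": 0, "ty": -1, "tz": 2.9, "wx": 0, "wy": 0, "wz": 0, "jaw": 1}, {"tx": 0, "ty": -0.9, "tz": 2.9, "wx": 0, "wy": 0, "wz": 0, "jaw": 1}, {"tx": 0, "ty": 0, "tz": 0, "wx": 0, "wy": 0, "wz": 0, "jaw": 1}, {"tx": 0, "ty": 0, "tz": 0, "wx": 0, "wy": 0, "wz": 0, "jaw": 1}]}}

```text
time: 24.95
tool_pos: [607.9, 70.3, 219.5]
tcp_rot: [2.902, 1.569, 3.025]
contact_force: [0.1, 0.1, 0.4]
grip_width: 92.0
```

```bash
python3 -c "
from h import *
o=readout.get_obs();delta([608.2,70.4,140],.121,o)
im=imaging.capture('wrist');cv2.imwrite('pics/w8.png',cv2.resize(im,None,fx=1.5,fy=1.5))
C=cam('wrist',o);print(proj(C,[[608.2,70.4,151]])*1.5)
im=imaging.capture('scene');cv2.imwrite('pics/s8.png',cv2.resize(im[40:300,150:400],None,fx=2.2,fy=2.2))"
```

```text
t=24.95 pos [607.9  70.3 219.5] w 92.0 F [0.1 0.1 0.4]
shift cur axes [7.95 0.   0.05]  goal axes [7.95 0.   0.03]  rot [ 0.002 -0.002 -0.   ]
[[381.92557504 316.76199706]]
```

View pics/w8.png

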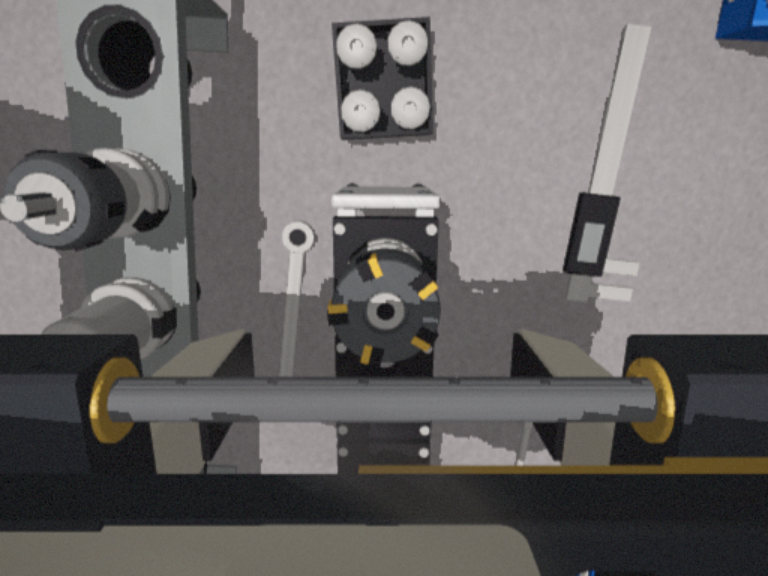

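View pics/s8.png

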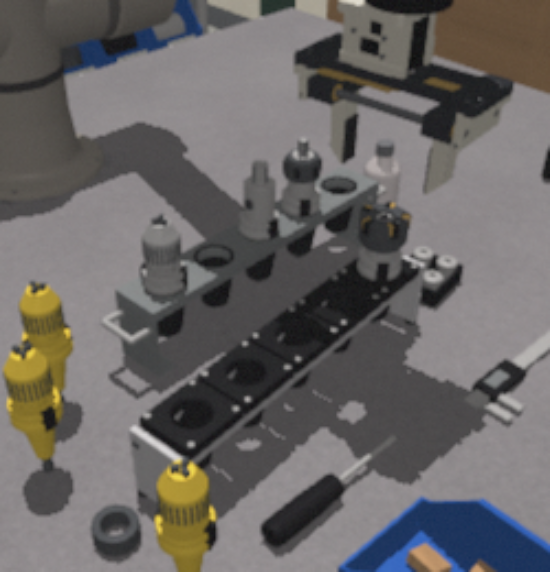

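Emit:
{"op": "arm_command", "data": {"plan": [{"tx": 1.5, "ty": 0, "tz": 0.1, "wx": 0, "wy": 0, "wz": 0, "jaw": 1}, {"tx": 2.5, "ty": 0, "tz": 0, "wx": 0, "wy": 0, "wz": 0, "jaw": 1}, {"tx": 2, "ty": 0, "tz": 0, "wx": 0, "wy": 0, "wz": 0, "jaw": 1}, {"tx": 1.3, "ty": 0, "tz": 0, "wx": 0, "wy": 0, "wz": 0, "jaw": 1}, {"tx": 0.8, "ty": 0, "tz": 0, "wx": 0, "wy": 0, "wz": 0, "jaw": 1}, {"tx": 0, "ty": 0, "tz": 0, "wx": 0, "wy": 0, "wz": 0, "jaw": 1}, {"tx": 0, "ty": 0, "tz": 0, "wx": 0, "wy": 0, "wz": 0, "jaw": 1}, {"tx": 0, "ty": 0, "tz": 0, "wx": 0, "wy": 0, "wz": 0, "jaw": 1}]}}

```text
time: 25.85
tool_pos: [609.9, 70.6, 140.5]
tcp_rot: [-0.082, 1.569, 0.041]
contact_force: [1.0, -0.1, -0.4]
grip_width: 91.7
```

Emit:
{"op": "arm_command", "data": {"plan": [{"tx": 0, "ty": 0, "tz": 0, "wx": 0, "wy": 0, "wz": 0, "jaw": -1}, {"tx": 0, "ty": 0, "tz": 0, "wx": 0, "wy": 0, "wz": 0, "jaw": -1}, {"tx": 0, "ty": 0, "tz": 0, "wx": 0, "wy": 0, "wz": 0, "jaw": -1}, {"tx": 0, "ty": 0, "tz": 0, "wx": 0, "wy": 0, "wz": 0, "jaw": -1}, {"tx": 0, "ty": 0, "tz": 0, "wx": 0, "wy": 0, "wz": 0, "jaw": -1}, {"tx": 0, "ty": 0, "tz": 0, "wx": 0, "wy": 0, "wz": 0, "jaw": -1}, {"tx": 0, "ty": 0, "tz": 0, "wx": 0, "wy": 0, "wz": 0, "jaw": -1}, {"tx": 0, "ty": 0, "tz": 0, "wx": 0, "wy": 0, "wz": 0, "jaw": -1}]}}

```text
time: 26.65
tool_pos: [609.2, 70.5, 139.4]
tcp_rot: [2.875, 1.571, 2.998]
contact_force: [-0.8, 0.2, 0.5]
grip_width: 49.3
```

```bash
python3 -c "
from h import *
o=readout.get_obs();delta([457.4,173.3,240],.121,o)"
```

```text
t=26.65 pos [609.2  70.5 139.4] w 49.3 F [-0.8  0.2  0.5]
shift cur axes [-10.06  12.06 -13.81]  goal axes [-10.06  12.03 -13.83]  rot [ 0.002 -0.    -0.   ]
```

Emit:
{"op": "arm_command", "data": {"plan": [{"tx": -0.5, "ty": 0, "tz": 0, "wx": 0, "wy": 0, "wz": 0, "jaw": -1}, {"tx": -1, "ty": 0, "tz": 0, "wx": 0, "wy": 0, "wz": 0, "jaw": -1}, {"tx": -2, "ty": 0, "tz": 0, "wx": 0, "wy": 0, "wz": 0, "jaw": -1}, {"tx": -2, "ty": 0, "tz": 0, "wx": 0, "wy": 0, "wz": 0, "jaw": -1}, {"tx": -2, "ty": 0, "tz": 0, "wx": 0, "wy": 0, "wz": 0, "jaw": -1}, {"tx": -2, "ty": 0, "tz": 0, "wx": 0, "wy": 0, "wz": 0, "jaw": -1}, {"tx": -0.8, "ty": 0, "tz": 0, "wx": 0, "wy": 0, "wz": 0, "jaw": -1}, {"tx": 0, "ty": 0, "tz": 0, "wx": 0, "wy": 0, "wz": 0, "jaw": -1}, {"tx": 0, "ty": 0.5, "tz": -0.6, "wx": 0, "wy": 0, "wz": 0, "jaw": -1}, {"tx": 0, "ty": 1.3, "tz": -1.5, "wx": 0, "wy": 0, "wz": 0, "jaw": -1}, {"tx": 0, "ty": 2, "tz": -2.3, "wx": 0, "wy": 0, "wz": 0, "jaw": -1}, {"tx": 0, "ty": 2.2, "tz": -2.5, "wx": 0, "wy": 0, "wz": 0, "jaw": -1}, {"tx": 0, "ty": 2.2, "tz": -2.5, "wx": 0, "wy": 0, "wz": 0, "jaw": -1}, {"tx": 0, "ty": 2, "tz": -2.3, "wx": 0, "wy": 0, "wz": 0, "jaw": -1}, {"tx": 0, "ty": 1.3, "tz": -1.5, "wx": 0, "wy": 0, "wz": 0, "jaw": -1}, {"tx": 0, "ty": 0.6, "tz": -0.6, "wx": 0, "wy": 0, "wz": 0, "jaw": -1}, {"tx": 0, "ty": 0, "tz": 0, "wx": 0, "wy": 0, "wz": 0, "jaw": -1}, {"tx": 0, "ty": 0, "tz": 0, "wx": 0, "wy": 0, "wz": 0, "jaw": -1}]}}

```text
time: 28.45
tool_pos: [457.9, 173.4, 242.2]
tcp_rot: [-1.017, 1.57, -0.893]
contact_force: [0.3, -0.5, -7.9]
grip_width: 49.4
```

```bash
python3 -c "
from h import *
o=readout.get_obs();delta([457.4,173.3,139.4],.121,o)
im=imaging.capture('scene');cv2.imwrite('pics/s9.png',cv2.resize(im[40:300,150:400],None,fx=2.2,fy=2.2))"
```

```text
t=28.45 pos [457.9 173.4 242.2] w 49.4 F [ 0.3 -0.5 -7.9]
shift cur axes [10.28 -0.   -0.06]  goal axes [ 1.028e+01 -1.000e-02 -5.000e-02]  rot [0.002 0.    0.   ]
```

View pics/s9.png

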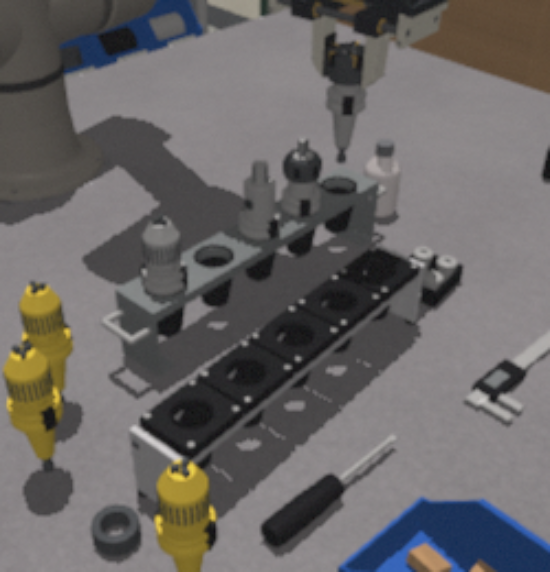

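Upright over the last hole; lower.

Emit:
{"op": "arm_command", "data": {"plan": [{"tx": 1, "ty": 0, "tz": -0.05, "wx": 0, "wy": 0, "wz": 0, "jaw": -1}, {"tx": 2, "ty": 0, "tz": 0, "wx": 0, "wy": 0, "wz": 0, "jaw": -1}, {"tx": 2, "ty": 0, "tz": 0, "wx": 0, "wy": 0, "wz": 0, "jaw": -1}, {"tx": 2, "ty": 0, "tz": 0, "wx": 0, "wy": 0, "wz": 0, "jaw": -1}, {"tx": 1.2, "ty": 0, "tz": 0, "wx": 0, "wy": 0, "wz": 0, "jaw": -1}, {"tx": 0.8, "ty": 0, "tz": 0, "wx": 0, "wy": 0, "wz": 0, "jaw": -1}, {"tx": 0.5, "ty": 0, "tz": 0, "wx": 0, "wy": 0, "wz": 0, "jaw": -1}, {"tx": 0.3, "ty": 0, "tz": 0, "wx": 0, "wy": 0, "wz": 0, "jaw": -1}, {"tx": 0.2, "ty": 0, "tz": 0, "wx": 0, "wy": 0, "wz": 0, "jaw": -1}, {"tx": 0.1, "ty": 0, "tz": 0, "wx": 0, "wy": 0, "wz": 0, "jaw": -1}, {"tx": 0, "ty": 0, "tz": 0, "wx": 0, "wy": 0, "wz": 0, "jaw": -1}, {"tx": 0, "ty": 0, "tz": 0, "wx": 0, "wy": 0, "wz": 0, "jaw": -1}]}}

```text
time: 29.7
tool_pos: [457.2, 173.7, 141.8]
tcp_rot: [0.122, 1.57, 0.245]
contact_force: [-0.3, -0.5, -7.2]
grip_width: 49.8
```

Emit:
{"op": "arm_command", "data": {"plan": [{"tx": 0.1, "ty": 0, "tz": 0, "wx": 0, "wy": 0, "wz": 0, "jaw": -1}, {"tx": 0.05, "ty": 0, "tz": 0, "wx": 0, "wy": 0, "wz": 0, "jaw": -1}, {"tx": 0, "ty": 0, "tz": 0, "wx": 0, "wy": 0, "wz": 0, "jaw": -1}]}}

```text
time: 30.0
tool_pos: [457.0, 173.6, 139.9]
tcp_rot: [2.187, 1.571, 2.31]
contact_force: [0.1, -0.6, -8.4]
grip_width: 49.4
```

Emit:
{"op": "arm_command", "data": {"plan": [{"tx": 0.1, "ty": 0, "tz": 0, "wx": 0, "wy": 0, "wz": 0, "jaw": -1}, {"tx": 0, "ty": 0, "tz": 0, "wx": 0, "wy": 0, "wz": 0, "jaw": -1}]}}

```text
time: 30.2
tool_pos: [457.1, 173.7, 139.4]
tcp_rot: [0.184, 1.57, 0.308]
contact_force: [-2.0, -0.4, -1.2]
grip_width: 49.4
```

Nearly all the weight is on the deck. A hair lower, then release, rise and back off to look.

Emit:
{"op": "arm_command", "data": {"plan": [{"tx": 0.04, "ty": 0, "tz": 0, "wx": 0, "wy": 0, "wz": 0, "jaw": -1}, {"tx": 0, "ty": 0, "tz": 0, "wx": 0, "wy": 0, "wz": 0, "jaw": 1}, {"tx": 0, "ty": 0, "tz": 0, "wx": 0, "wy": 0, "wz": 0, "jaw": 1}, {"tx": 0, "ty": 0, "tz": 0, "wx": 0, "wy": 0, "wz": 0, "jaw": 1}, {"tx": 0, "ty": 0, "tz": 0, "wx": 0, "wy": 0, "wz": 0, "jaw": 1}, {"tx": 0, "ty": 0, "tz": 0, "wx": 0, "wy": 0, "wz": 0, "jaw": 1}, {"tx": 0, "ty": 0, "tz": 0, "wx": 0, "wy": 0, "wz": 0, "jaw": 1}, {"tx": -1, "ty": 0, "tz": 0, "wx": 0, "wy": 0, "wz": 0, "jaw": 1}, {"tx": -3, "ty": 0, "tz": 0, "wx": 0, "wy": 0, "wz": 0, "jaw": 1}, {"tx": -3, "ty": 0, "tz": 0, "wx": 0, "wy": 0, "wz": 0, "jaw": 1}, {"tx": -3, "ty": 0, "tz": 0, "wx": 0, "wy": 0, "wz": 0, "jaw": 1}, {"tx": 0, "ty": 3, "tz": 0, "wx": 0, "wy": 0, "wz": 0, "jaw": 1}, {"tx": 0, "ty": 3, "tz": 0, "wx": 0, "wy": 0, "wz": 0, "jaw": 1}, {"tx": 0, "ty": 3, "tz": 0, "wx": 0, "wy": 0, "wz": 0, "jaw": 1}, {"tx": 0, "ty": 3, "tz": 0, "wx": 0, "wy": 0, "wz": 0, "jaw": 1}, {"tx": 0, "ty": 3, "tz": 0, "wx": 0, "wy": 0, "wz": 0, "jaw": 1}, {"tx": 0, "ty": 0, "tz": 0, "wx": 0, "wy": 0, "wz": 0, "jaw": 1}]}}

```text
time: 31.9
tool_pos: [437.9, 325.4, 239.1]
tcp_rot: [1.047, 1.569, 1.173]
contact_force: [0.1, -0.1, 0.3]
grip_width: 91.3
```

```bash
python3 -c "
from h import *
im=imaging.capture('scene');cv2.imwrite('pics/s10.png',cv2.resize(im[90:220,190:340],None,fx=4.5,fy=4.5,interpolation=cv2.INTER_CUBIC))
im=imaging.capture('top');cv2.imwrite('pics/t10.png',cv2.resize(im[140:300,60:370],None,fx=2.5,fy=2.5,interpolation=cv2.INTER_CUBIC))
T=cam('top');S=cam('scene')
v=[466.39,29.53,.0628];q=np.c_[row(v)[[0,1,2,4]],[151,171,168,164]]
print('S',((proj(S,q)-[190,90])*4.5).round());print('T',((proj(T,q)-[60,140])*2.5).round());print(readout.get_obs()['tool_pos'])"
```

```text
S [[519.  54.]
 [439.  63.]
 [349. 113.]
 [145. 223.]]
T [[124. 321.]
 [220. 316.]
 [330. 310.]
 [552. 298.]]
[438.37839408 322.69446284 238.87870267]
```

View pics/s10.png

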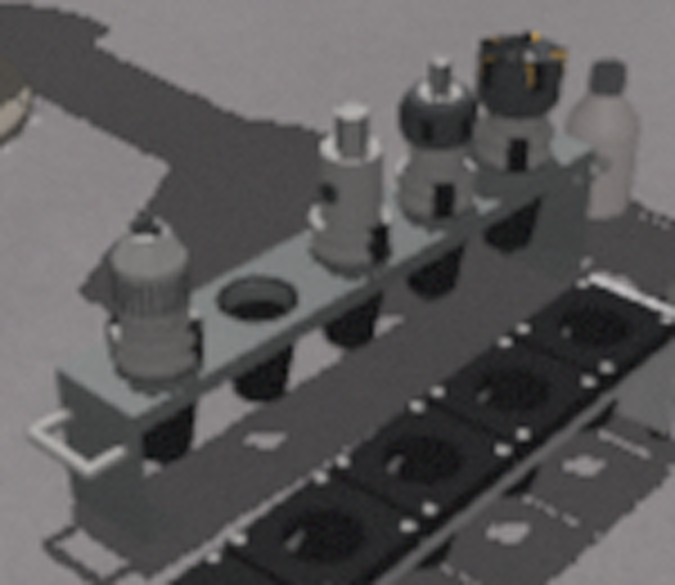

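View pics/t10.png

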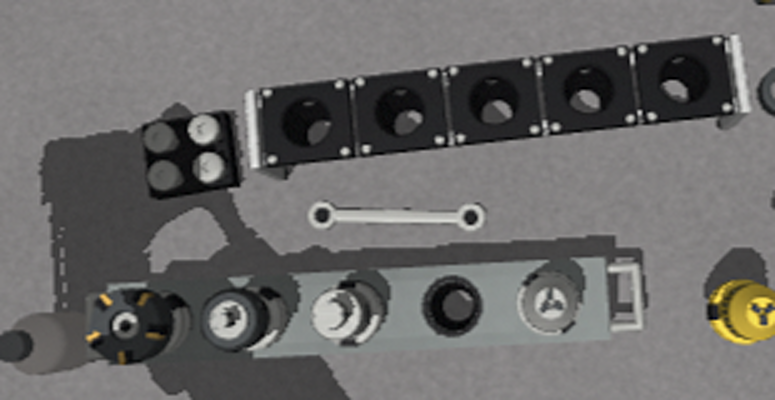

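```bash
python3 -c "
from plant import bot
print(bot.close_job())"
```

```text
the job is handed in; nothing more can be done
None
```

I moved all four holders to the same places in the grey transfer rack and handed the job in at about 32 s of the 104 s allowed. From the robot's left they stand as face mill, collet chuck, end-mill holder, empty, drill chuck.

- **Seating:** I lowered each holder slowly and released it once the tool force showed the deck had taken its weight. That was all of it for the drill chuck, end-mill holder and collet chuck. For the face mill it was nearly all, with about 1 N still on the gripper, so I lowered it another 0.4 mm before opening.
- **Last look:** The final scene and top pictures show all four upright in the right pockets, flanges looking flat, gripper clear. Most tool tips were within about 3 mm of where a seated holder should show. The collet chuck's tip, read by eye, was about 6–7 mm off along the row in the top view, but close in the scene view. I did not measure it more closely before handing in.
- **Disagreement:** At the start the cameras disagreed with each other by 2–3 mm, within their stated calibration. I used a combined fit of all three views. The job gives no verdict, so I have only these checks.

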